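# Reload the drip rack of washed clamp plates

### The job

Reload the drying rack: turn the fan knob on its control pod off, anticlockwise to the stop, then move every dry plate that lies on the sloping board into the black tray, flat on its face, and lay every washed plate from the rubber mat flat on the board, its long side pointing up the slope and its lower short end resting against one of the two cleats so that it cannot slide off. When all the plates are in place turn the knob clockwise to its other end stop, full, and leave the bottles and the tape measure alone.

Things in the scene. Friction and masses are not known exactly. Their poses are not given: they have to be found in the camera images.
- wet1_mid (a point): a freshly washed plate, at the start on the black mat: aluminium clamp plate, a flat bar 70 x 40 x 15 mm with three holes along its middle line, 110 g; point = its centre (half-way through the thickness), x along the 70 mm, y along the 40 mm, z through the 15 mm; it is the same either way up and either way round. May be absent.
- wet2_mid (a point): a freshly washed plate, at the start on the black mat: aluminium clamp plate, a flat bar 70 x 40 x 15 mm with three holes along its middle line, 110 g; point = its centre (half-way through the thickness), x along the 70 mm, y along the 40 mm, z through the 15 mm; it is the same either way up and either way round. May be absent.
- wet3_mid (a point): a freshly washed plate, at the start on the black mat: aluminium clamp plate, a flat bar 70 x 40 x 15 mm with three holes along its middle line, 110 g; point = its centre (half-way through the thickness), x along the 70 mm, y along the 40 mm, z through the 15 mm; it is the same either way up and either way round. May be absent.
- wet4_mid (a point): a freshly washed plate, at the start on the black mat: aluminium clamp plate, a flat bar 70 x 40 x 15 mm with three holes along its middle line, 110 g; point = its centre (half-way through the thickness), x along the 70 mm, y along the 40 mm, z through the 15 mm; it is the same either way up and either way round. May be absent.
- dry1_mid (a point): a dry plate, at the start lying on the drip rack's board against the lower cleat: aluminium clamp plate, a flat bar 70 x 40 x 15 mm with three holes along its middle line, 110 g; point = its centre (half-way through the thickness), x along the 70 mm, y along the 40 mm, z through the 15 mm; it is the same either way up and either way round. May be absent.
- dry2_mid (a point): a dry plate, at the start lying on the drip rack's board against the upper cleat: aluminium clamp plate, a flat bar 70 x 40 x 15 mm with three holes along its middle line, 110 g; point = its centre (half-way through the thickness), x along the 70 mm, y along the 40 mm, z through the 15 mm; it is the same either way up and either way round. May be absent.
- board: sloping polished (slippery) steel board of the drip rack, fixed, 290 mm wide (y) x 235 mm long (x), rising 24 degrees away from the robot; origin at the middle of its lower edge on the upper surface, which is z = 0 of this frame; x runs up the slope, z points out of the surface; a plate slides down it by itself until a cleat stops it. An air tube 18 mm thick runs along its upper edge from x = 218 mm
- cleat_low: lower cleat, a fixed strip across the whole board, 8 mm wide, 9 mm high; origin on the board's surface at the middle of the cleat's uphill face (20 mm up from the board's lower edge), axes as the board's: a plate resting endways against it has its centre at x = 35 mm, z = 7.5 mm of this frame
- cleat_high: upper cleat, the same kind of strip 105 mm farther up the board; origin and axes alike
- fan_knob_grip (a point): point on the axis of the rotary knob on the grey control pod at the rack's right, at the height to grip, 7 mm below the top; the knob's grip is an upright bar 42 mm long (x axis of this point), 14 mm thick (y), 32 mm high; under it, 23 mm below this point, is a disc of 44 mm diameter
- fan_knob (a joint): angle of the drying-fan knob, rad: 0 = off, its anticlockwise end stop (pointer towards the robot); grows clockwise seen from above to 2.4 = full, its clockwise end stop; stays where it is left (friction 0.04 N m)
- tray: black shallow tray, fixed; 110 (x) x 160 (y) x 22 mm high outside, walls 3 mm, floor 2 mm thick; origin under its centre, z up
- mat: black rubber mat, fixed, 260 x 260 x 2 mm; origin under its centre
- oil_bottle: white oil bottle with red cap, 43 mm wide, 116 mm high, stands by; origin under its centre
- tape_measure: yellow tape measure, 36 x 77 x 64 mm, stands by; origin under its centre
- threadlock: small red bottle, 29 mm wide, 71 mm high, stands by; origin under its centre
Not all that is in view belongs to the job. Leave any red look-alike of the part that bears wet1_mid alone.

How it is judged:
By the outcome, as a careful person would: the job done as asked, in the order asked, and still so for the second after the job is handed in, with the robot touching nothing.
Of wet1, wet2, wet3, wet4 only 3 to 4 are there at a start; the rules pass over those that are not, and their reading is None.
Of dry1, dry2 only 1 to 2 are there at a start; the rules pass over those that are not, and their reading is None.
At some moment in a run one of wet1, wet2, wet3, wet4 may be knocked a few centimetres aside while the robot is not near it.
Once in a run the grip may slacken for a moment while it holds something.
It also fails if it takes over 210 s, if anything falls off the work surface, if the arm or the gripper's body presses on something with over 40 N, if the wrist force passes 120 N, or if a joint passes its speed limit or range.

### The arm

A 6-joint arm with a two-finger parallel gripper is mounted at the origin on a cart in front of the work surface, level with it; the furniture and walls round the work are solid. World frame = base frame: x ahead of the robot, y to its left, z up, the work surface at z = 0. Lengths are in m, angles in rad, forces in N, time in s.
With the tool pointing down it reaches from about 0.2 to 0.875 m from the base axis. Payload 3.4 kg.
Tool frame: the origin (TCP) lies at the very end of the fingers, on their centre line; the grasp point (between the pads) lies 19 mm behind it (hold_point_z is the z of the grasp point in the tool frame, in m); z points along the fingers, y is the line along which they close (so a half turn about z gives the same grasp; the last joint's range is limited). The gripper opens to 94 mm and grips with 3 to 60 N. Pads are 16 mm wide; open, the fingers measure 119 mm over their backs; the gripper's body (75 mm by 177 mm) begins 78 mm behind the grasp point.
Start: joints at [-1.237, 0.276, 1.505, -0, 1.361, -0.121], TCP at [0.253, -0.517, 0.205] pointing down, gripper open.
Joint ranges: [-2.89, 2.89], [-0.75, 2.08], [0.22, 2.7], [-1.18, 4.32], [0.11, 2.71], [-2.7, 2.7]. Speed limits (rad/s): [2.57, 2.57, 3.14, 3.14, 3.14, 3.14].

### API

Orientations are given as [roll, pitch, yaw] about the fixed x, y, z axes, in that order (R = Rz(yaw) Ry(pitch) Rx(roll)).
In Python, from plant import read_state, capture, get_calibration, job_done, hold_point_z gives the robot as it stands.
- The arm moves only by the tool jog_arm, never from a script. Its argument "steps" is a list of rows, each a list of 7 numbers: the turn, a rotation vector about the tool's x, y, z in degrees, then the shift along the tool's x, y, z in cm, then the closure, from 0 (fully open) to 1 (shut). In form: [[wx, wy, wz, dx, dy, dz, claw], ...]. A call has 1 to 5 rows; each row shifts and turns the commanded pose from where the row before left it, along the tool's axes as they then stand; what a row does not reach is not made up. A row lasts 1/12 s, in which the tool goes at most 41.7 mm and 7.16 degrees, less where a joint would pass 70% of its speed; a pose out of reach is approached as far as the arm can. A call with a gripper value outside its range is refused whole. The fingers move at their own pace and stop on an object; "force" is the grip in N (left out, the last holds). Time passes only in rows, so rows that do not move let the fingers close. It gives the time, the measured TCP pose, the force, the opening and the grip force at its end, in the units of the state.
- read_state(): the state, without advancing time (a new reading comes with each control period).
- capture(name): name is "scene" or "top" or "wrist"; returns the picture (384x512x3 uint8, red, green, blue); there is no depth.
- get_calibration(name): a dict with "fov_y" (degrees; the focal length in pixels is half the picture's height over the tangent of half this angle, whatever the lens; pixels are square), "cx", "cy" (the principal point, pixels), "eye" and "attitude" of the camera in the world. Camera axes: x right, y up, looking along -z (the intrinsics and any distortion apply to the point x, -y, -z); pixel columns grow to the right and rows downward; lengths in m; the calibration is good to about 2 mm. A picture is of the moment at which its call begins: read the wrist's pose just before it. get_calibration takes no time and is no camera call; for the wrist camera it gives the pose at the moment of the call.
- job_done(): hands the job in; it is judged then, once.
The state is a dict: "time": time; "qpos": joint angles; "dq": joint speeds; "joint_efforts": joint torques, N m; "eef_pos": TCP position; "tool_rot": TCP orientation; "ft_force": force on the tool from outside, world axes, zero at the start; "ft_torque": the same for the moment, N m; "opening": finger opening in m; "gripper_force": force on a finger pad.
Only numpy, scipy, OpenCV 4.12 (cv2) and the standard library are available. Lean on these libraries where they do the work, as an engineer would, in place of code of your own. Each camera call takes 0.05 s, during which the arm holds its last target. There are 200 camera calls.

## Working session

There is one attempt and no reset: what is moved stays moved. The work goes in short steps, Python scripts to look and compute and a tool call to move; the robot and the scene stay as the last step left them, time stands still between calls to the robot, and variables do not carry over. Pictures are saved under pics/ and viewed, at most 14 in all, crops included, and the job is handed in when it is done.

Besides the shell and the picture viewer there is one more tool, called in YAML: its name, and indented under it one key for each argument. jog_arm: Moves the arm, as the interface text tells. Its arguments: {"type":"object","properties":{"steps":{"type":"array"},"force":{"type":"number"}},"required":["steps"]}

```bash
ls; mkdir -p pics
python3 - <<'E'
from plant import *
import cv2
for n in ("scene","top"):
    im=capture(n); cv2.imwrite(f"pics/{n}0.png",cv2.resize(im[:,:,::-1],(800,600),interpolation=cv2.INTER_CUBIC))
    print(n,get_calibration(n))
print(get_calibration("wrist")); print(read_state()); print(hold_point_z() if callable(hold_point_z) else hold_point_z)
E
```

```text
pics
scene {'fov_y': 48.97784161927685, 'cx': 253.57345928444474, 'cy': 191.44059327455804, 'eye': array([-0.03087005,  0.7740001 ,  0.57396009]), 'attitude': array([ 1.12349401, -0.0033833 , -2.4673601 ])}
top {'fov_y': 45.99356095001829, 'cx': 261.2135959826092, 'cy': 188.65622429105446, 'eye': array([ 0.34139523, -0.00616817,  1.65700048]), 'attitude': array([ 1.44358563e-01, -2.17913811e-04, -1.55410820e+00])}
{'fov_y': 67.47442961595588, 'cx': 253.80208397499314, 'cy': 193.8087841408203, 'eye': array([ 0.31837534, -0.48486789,  0.38444673]), 'attitude': array([-2.54923469e-01,  1.07677303e-03, -1.11631551e+00])}
{'time': 0.1, 'qpos': array([-1.23703599e+00,  2.76521344e-01,  1.50598191e+00, -9.37164018e-06,
        1.36069466e+00, -1.20994566e-01]), 'dq': array([ 0.00170743, -0.00214099, -0.00340237,  0.00011143, -0.00139125,
        0.00037701]), 'joint_efforts': array([ 1.45057336e-03, -4.05455697e+01, -2.37780190e+01,  7.02843885e-02,
        2.99996906e-02, -5.01704176e-05]), 'eef_pos': array([ 0.25239449, -0.51609026,  0.20470699]), 'tool_rot': array([-3.13999802e+00, -1.84658693e-04,  4.54756713e-01]), 'ft_force': array([ 1.00252146, -0.0409458 , -0.63457178]), 'ft_torque': array([-0.01180089, -0.02078914, -0.0283023 ]), 'gripper_force': 0.0, 'opening': 0.09418308884872664}
-0.0188
```

View pics/top0.png

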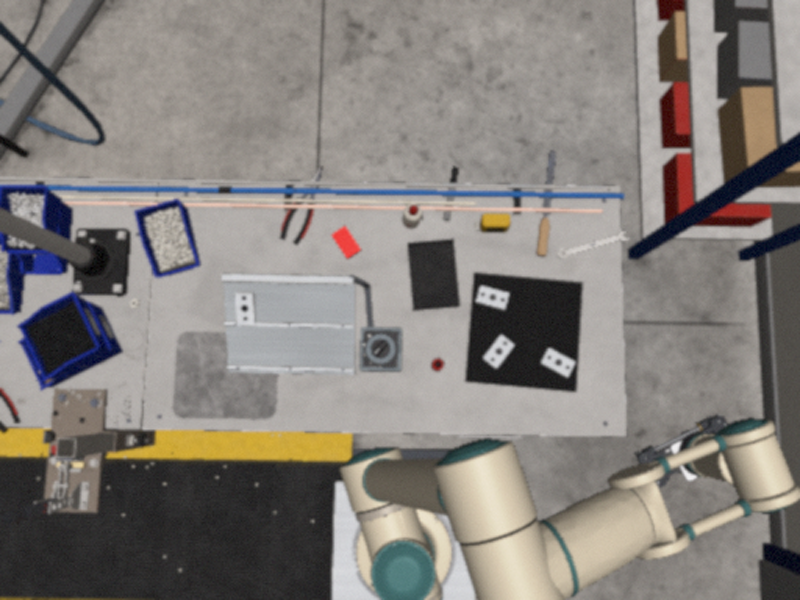

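View pics/scene0.png

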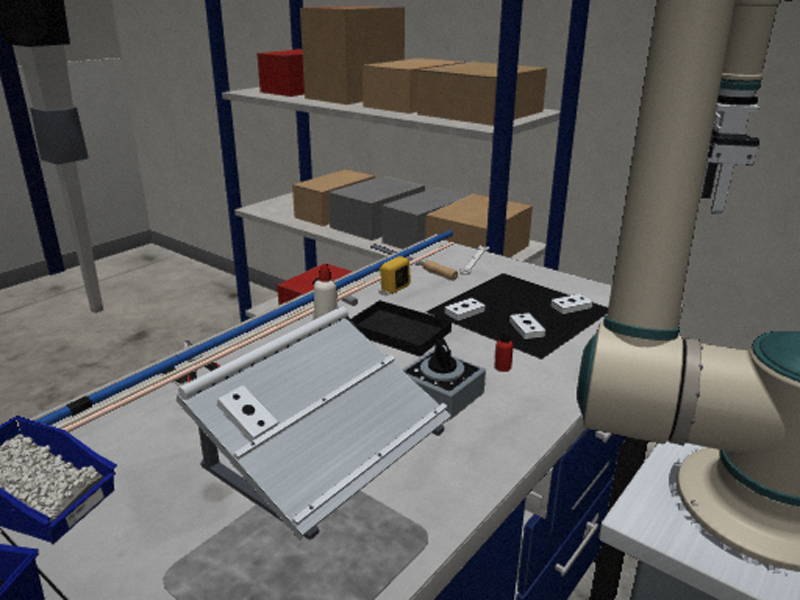

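```bash
cat > h.py <<'E'
import numpy as np, cv2
from plant import *
from scipy.spatial.transform import Rotation as R
from scipy.optimize import least_squares
S=1.5625
def K(c): return 192/np.tan(np.radians(c["fov_y"])/2)
def ray(c,u,v):
    d=R.from_euler("xyz",c["attitude"]).apply([(u-c["cx"])/K(c),-(v-c["cy"])/K(c),-1]); return np.array(c["eye"]),d
def plane(c,u,v,z):
    e,d=ray(c,u,v); return e+d*(z-e[2])/d[2]
def proj(c,p):
    q=R.from_euler("xyz",c["attitude"]).inv().apply(np.asarray(p)-c["eye"])
    return np.stack([c["cx"]-K(c)*q[...,0]/q[...,2], c["cy"]+K(c)*q[...,1]/q[...,2]],-1)
def view(u,v): return (u+.5)/S-.5,(v+.5)/S-.5
def tri(obs): # [(cal,u,v)]
    A=[];b=[]
    for c,u,v in obs:
        e,d=ray(c,u,v); d/=np.linalg.norm(d); P=np.eye(3)-np.outer(d,d); A.append(P); b.append(P@e)
    return np.linalg.lstsq(np.vstack(A),np.hstack(b),rcond=None)[0]
def go(pos,rpy):
    "shift (tool axes, cm) and turn (rotvec deg) from the present measured pose"
    s=read_state(); r=R.from_euler("xyz",s["tool_rot"])
    print("shift cm",np.round(r.inv().apply(np.asarray(pos)-s["eef_pos"])*100,2),
      "turn",np.round((r.inv()*R.from_euler("xyz",rpy)).as_rotvec(degrees=True),1),
      "| now",np.round(s["eef_pos"],4),np.round(np.degrees(s["tool_rot"]),1),"t",round(s["time"],2),"q6",round(s["qpos"][5],2))
def shot(n,name,box=None):
    c=get_calibration(n); im=capture(n)[:,:,::-1]
    if box: im=im[box[1]:box[3],box[0]:box[2]]
    f=min(800/im.shape[1],600/im.shape[0])
    cv2.imwrite(f"pics/{name}.png",cv2.resize(im,None,fx=f,fy=f,interpolation=cv2.INTER_CUBIC)); np.save(f"pics/{name}.npy",c,allow_pickle=True); return c
E
python3 - <<'E'
from h import *
T=get_calibration("top");C=get_calibration("scene");np.set_printoptions(precision=4,suppress=True)
b=np.radians(24)
loc=np.array([[0,.145,0],[0,-.145,0],[.235,.145,0],[.235,-.145,0]])
tv=[(228,371),(355,373),None,None]; sv=[(298,535),(448,409),None,None]
loc2=np.array([[.125,.145,.009],[.125,-.145,.009]]); tv2=[(226,323),(355,325)]; sv2=[(247,440),(393,358)]
L=np.vstack([loc,loc2]);TV=tv+tv2;SV=sv+sv2
def Wp(p,L): return p[:3]+R.from_euler("xyz",[0,-b,p[3]]).apply(L)
def f(p):
    w=Wp(p,L);r=[]
    for c,V in((T,TV),(C,SV)):
        q=proj(c,w)
        for a,o in zip(q,V):
            if o: r+=list(a-view(*o))
    return r
s=least_squares(f,[.4,.2,.03,0]); print("board",s.x,np.round(s.fun,1))
print("knob",tri([(T,*view(380,348)),(C,*view(440,350))]))
for n,u,v,z in [("knob z.1",380,348,.1),("A",492,297,.017),("B",499,351,.017),("C",558,362,.017),("dryz.1",245,309,.1),("tray",409,241,.022),("tray",453,239,.022),("tray",459,306,.022),("tray",413,311,.022),("mat",475,274,0),("mat",582,282,0),("mat",576,390,0),("mat",466,382,0)]:
    print(n,plane(T,*view(u,v),z))
c=get_calibration("wrist"); s=read_state(); r=R.from_euler("xyz",s["tool_rot"])
print("cam in tool",r.inv().apply(c["eye"]-s["eef_pos"]),(r.inv()*R.from_euler("xyz",c["attitude"])).as_matrix())
E
```

```text
board [ 0.393   0.2599  0.021  -0.0143] [ 1.4  0.1  0.6  1.4  0.6 -1.5  0.7 -0.2  3.6 -3.3  2.9  2.5 -7.1  4.8
  0.  -3.8]
knob [0.4519 0.0597 0.0773]
knob z.1 [0.4489 0.0579 0.1   ]
A [ 0.5784 -0.1985  0.017 ]
B [ 0.4523 -0.2146  0.017 ]
C [ 0.4291 -0.351   0.017 ]
dryz.1 [0.5304 0.3594 0.1   ]
tray [ 0.7082 -0.0018  0.022 ]
tray [ 0.7147 -0.1057  0.022 ]
tray [ 0.5552 -0.1209  0.022 ]
tray [ 0.5417 -0.0138  0.022 ]
mat [ 0.6355 -0.16    0.    ]
mat [ 0.6205 -0.4142  0.    ]
mat [ 0.3659 -0.3955  0.    ]
mat [ 0.3801 -0.1399  0.    ]
cam in tool [ 0.073   0.0006 -0.1797] [[-0.0003  0.9676  0.2523]
 [ 1.      0.0004 -0.0004]
 [-0.0005  0.2523 -0.9676]]
```

jog_arm:
  steps:
    - [0,0,6.5,0,0,-0.4,0]
    - [0,0,6.5,0,0,-0.4,0]
    - [0,0,6.5,0,0,-0.4,0]
    - [0,0,6.5,0,0,-0.4,0]
    - [0,0,0,1,-3.8,-0.3,0]

```text
time: 0.52
eef_pos: [0.2616, -0.4842, 0.2236]
tool_rot: [3.137, 0.001, -0.007]
ft_force: [0.2, -0.3, -0.1]
opening: 0.094
gripper_force: 0.0
```

jog_arm:
  steps:
    - [0,0,0,1,-3.8,-0.3,0]
    - [0,0,0,1,-3.8,-0.3,0]
    - [0,0,0,1,-3.8,-0.3,0]
    - [0,0,0,1,-3.8,-0.3,0]
    - [0,0,0,1,-3.8,-0.3,0]

```text
time: 0.93
eef_pos: [0.3122, -0.2865, 0.2392]
tool_rot: [-3.141, 0.0, 0.0]
ft_force: [0.9, 0.3, 0.2]
opening: 0.0941
gripper_force: 0.0
```

jog_arm:
  steps:
    - [0,0,0,1,-3.8,-0.3,0]
    - [0,0,0,1,-3.8,-0.3,0]
    - [0,0,0,1,-3.8,-0.3,0]
    - [0,0,0,1,-3.8,-0.3,0]
    - [0,0,0,1,-3.8,-0.3,0]

```text
time: 1.35
eef_pos: [0.3618, -0.0965, 0.2545]
tool_rot: [3.142, -0.0, 0.0]
ft_force: [1.6, -0.8, -0.0]
opening: 0.0939
gripper_force: 0.0
```

jog_arm:
  steps:
    - [0,0,0,1,-3.8,0,0]
    - [0,0,0,1,-3.8,0,0]
    - [0,0,0,1,-3.8,0,0]
    - [0,0,0,0,-1,0,0]
    - [0,0,0,0,0,0,0]

```text
time: 1.77
eef_pos: [0.3917, 0.0283, 0.2541]
tool_rot: [-3.141, 0.001, 0.007]
ft_force: [-0.1, 0.6, 0.5]
opening: 0.094
gripper_force: 0.0
```

Run:
```python
from h import *
go([.45,.06,.22],[np.pi,0,0])
print(shot("wrist","w1"))
```

```text
shift cm [ 5.85 -3.13  3.41] turn [-0.1  0.   0.4] | now [0.3917 0.0283 0.2541] [-179.9    0.     0.4] t 1.77 q6 1.46
{'fov_y': 67.47442961595588, 'cx': 253.80208397499314, 'cy': 193.8087841408203, 'eye': array([0.46512926, 0.0280437 , 0.43378697]), 'attitude': array([-2.55661875e-01,  2.16146896e-04, -1.56454886e+00])}
```

View pics/w1.png

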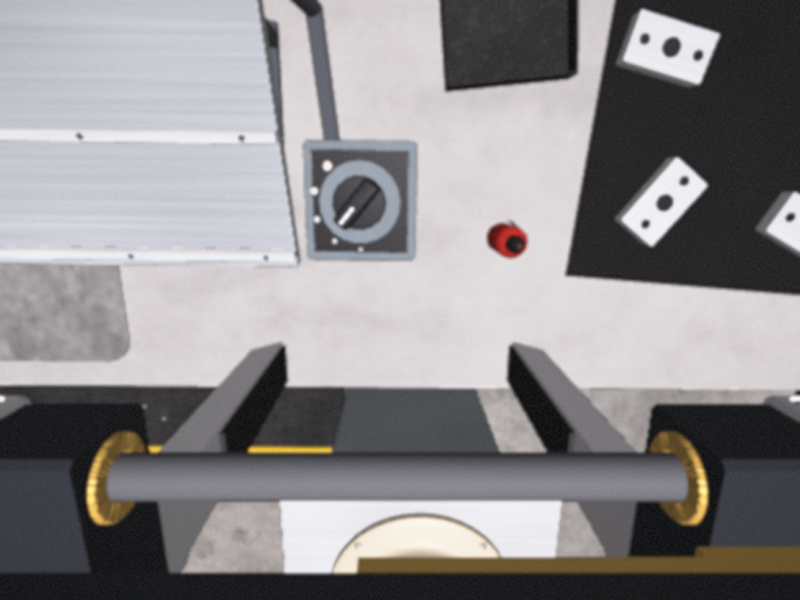

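Run:
```python
from h import *
np.set_printoptions(precision=4,suppress=True)
a=capture("scene")[:,:,::-1]; b=capture("wrist")[:,:,::-1]
A=cv2.resize(a[200:275,245:320],(400,400),interpolation=cv2.INTER_CUBIC); B=cv2.resize(b[85:170,190:275],(400,400),interpolation=cv2.INTER_CUBIC)
cv2.imwrite("pics/k.png",np.hstack([A,B]))
c=get_calibration("wrist")
for n,u,v,z in [("A",671,47,.017),("B",663,202,.017),("bcorner",298,264,.02),("knob",359,203,.08),("knob",359,203,.1)]: print(n,plane(c,*view(u,v),z))
```

```text
A [ 0.5775 -0.2052  0.017 ]
B [ 0.451  -0.2176  0.017 ]
bcorner [0.3946 0.1158 0.02  ]
knob [0.4523 0.053  0.08  ]
knob [0.453  0.0514 0.1   ]
```

View pics/k.png

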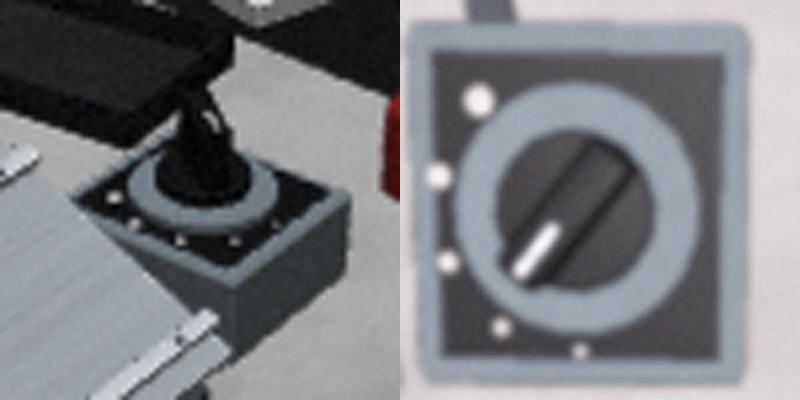

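Run:
```python
from h import *
np.set_printoptions(precision=4,suppress=True)
w=get_calibration("wrist");C=get_calibration("scene");T=get_calibration("top")
t=tri([(w,225.9,130.5),(C,282.6,218.0)]); print("bar top",t,proj(C,t),proj(w,t))
t=tri([(w,227.2,129.2),(C,282.8,233.0)]); print("disc",t,proj(C,t),proj(w,t))
# pod corners front (nearest scene cam): left crop (237,283); right crop: left-bottom corner (425,378)
t=tri([(w,190+28/4.706,85+375/4.706),(C,245+237/5.333,200+270/5.333)]); print("pod corner",t,proj(C,t),proj(w,t))
```

```text
bar top [0.4524 0.0568 0.0917] [282.899  218.0191] [225.5558 129.9869]
disc [0.4513 0.0579 0.052 ] [282.4594 232.9765] [227.5546 129.734 ]
pod corner [0.4031 0.1017 0.0449] [288.6999 250.6008] [196.6668 165.6967]
```

jog_arm:
  steps:
    - [0,0,0,3,-1.45,2,0.55]
    - [0,0,0,3,-1.45,2,0.55]
    - [0,0,7.1,0,0,2,0.55]
    - [0,0,7.1,0,0,2,0.55]
    - [0,0,7.1,0,0,1.5,0.55]

```text
time: 2.33
eef_pos: [0.4516, 0.0528, 0.1575]
tool_rot: [3.14, 0.002, -0.38]
ft_force: [0.2, 0.3, -0.5]
opening: 0.0641
gripper_force: 0.0
```

jog_arm:
  steps:
    - [0,0,7.1,0,0,1,0.55]
    - [0,0,7.1,0,0,1,0.55]
    - [0,0,0,0,0,0,0.55]
    - [0,0,0,0,0,0,0.55]

```text
time: 2.67
eef_pos: [0.4518, 0.053, 0.1392]
tool_rot: [3.141, 0.001, -0.618]
ft_force: [0.4, 0.5, 0.5]
opening: 0.0427
gripper_force: 0.0
```

Run:
```python
from h import *
go([.452,.057,.062],[np.pi,0,np.radians(-35.5)])
shot("wrist","w2",(150,60,360,384))
```

```text
shift cm [-0.2  -0.34  7.72] turn [0.1 0.  0.1] | now [0.4518 0.053  0.1392] [179.9   0.  -35.4] t 2.67 q6 2.15
```

View pics/w2.png

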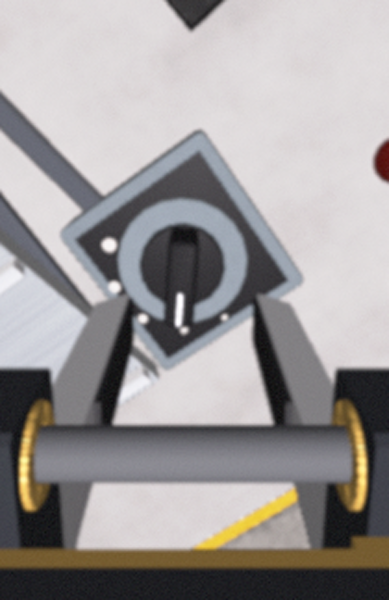

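Run:
```python
from h import *
w=get_calibration("wrist")
for z in(.08,.088):
    p=plane(w,248.0,208.3,z); print(p); go([p[0],p[1],.062],[np.pi,0,np.radians(-36.5)])
```

```text
[0.4535787  0.05810343 0.08      ]
shift cm [-0.18 -0.46  7.78] turn [ 0.  -0.   1.1] | now [0.4523 0.0533 0.1398] [180.   -0.  -35.4] t 2.72 q6 2.15
[0.45553218 0.05651573 0.088     ]
shift cm [ 0.07 -0.45  7.78] turn [ 0.  -0.   1.1] | now [0.4523 0.0533 0.1398] [180.   -0.  -35.4] t 2.72 q6 2.15
```

jog_arm:
  steps:
    - [0,0,0.5,0,-0.45,0,0.55]
    - [0,0,0,0,0,2.5,0.55]
    - [0,0,0,0,0,2.5,0.55]
    - [0,0,0,0,0,1.5,0.55]
    - [0,0,0,0,0,1,0.55]
  force: 20

```text
time: 3.13
eef_pos: [0.4544, 0.0583, 0.0636]
tool_rot: [3.141, 0.001, -0.626]
ft_force: [-0.1, -0.4, 0.6]
opening: 0.0423
gripper_force: 0.0
```

jog_arm:
  steps:
    - [0,0,0,0,0,0,0.55]
    - [0,0,0,0,0,0,1]
    - [0,0,0,0,0,0,1]
    - [0,0,0,0,0,0,1]
    - [0,0,0,0,0,0,1]

```text
time: 3.55
eef_pos: [0.4555, 0.0583, 0.0654]
tool_rot: [-3.14, -0.002, -0.627]
ft_force: [-0.4, 0.1, -0.1]
opening: 0.0191
gripper_force: 0.0
```

jog_arm:
  steps:
    - [0,0,0,0,0,0,1]
    - [0,0,0,0,0,0,1]

```text
time: 3.72
eef_pos: [0.4549, 0.0574, 0.0653]
tool_rot: [3.141, -0.002, -0.626]
ft_force: [-1.6, -4.6, 5.8]
opening: 0.0136
gripper_force: 19.9
```

jog_arm:
  steps:
    - [0,0,-6,0,0,0,1]
    - [0,0,-6,0,0,0,1]
    - [0,0,-6,0,0,0,1]
    - [0,0,-6,0,0,0,1]
    - [0,0,-6,0,0,0,1]

```text
time: 4.13
eef_pos: [0.4557, 0.0595, 0.0652]
tool_rot: [-3.139, -0.002, -0.1]
ft_force: [1.2, 3.7, 3.6]
opening: 0.014
gripper_force: 19.9
```

jog_arm:
  steps:
    - [0,0,-4,0,0,0,1]
    - [0,0,-3,0,0,0,1]
    - [0,0,0,0,0,0,1]

```text
time: 4.38
eef_pos: [0.4558, 0.0599, 0.0653]
tool_rot: [-3.138, -0.003, 0.017]
ft_force: [0.6, 4.7, 5.2]
opening: 0.0141
gripper_force: 20.0
```

Run:
```python
from h import *
s=read_state(); print(s["ft_torque"],s["ft_force"],s["tool_rot"],s["gripper_force"],s["opening"])
```

```text
[ 0.97214241 -0.05295355 -0.1465943 ] [0.59903297 4.72835774 5.23426062] [-3.13837958e+00 -2.79922442e-03  1.70844551e-02] 19.9616602063179 0.014149829862222555
```

jog_arm:
  steps:
    - [0,0,-3,0,0,0,1]
    - [0,0,-2,0,0,0,1]
    - [0,0,0,0,0,0,1]

```text
time: 4.63
eef_pos: [0.4561, 0.0599, 0.0652]
tool_rot: [-3.139, -0.004, 0.102]
ft_force: [0.3, 5.9, 4.3]
opening: 0.0149
gripper_force: 21.1
```

Run:
```python
from h import *
s=read_state(); print(s["ft_torque"],s["ft_force"],s["tool_rot"],s["gripper_force"],s["opening"])
```

```text
[ 1.01570577 -0.14754255 -0.44209048] [0.30878111 5.86976812 4.27131598] [-3.13856802 -0.00364898  0.10229976] 21.140775040257722 0.01487214646740247
```

jog_arm:
  steps:
    - [0,0,2,0,0,0,0.55]
    - [0,0,0,0,0,0,0.55]
    - [0,0,0,0,0,0,0.55]
    - [0,0,0,0,0,-2,0.55]
    - [0,0,3.7,0,0,-4,0.55]

```text
time: 5.05
eef_pos: [0.4504, 0.0581, 0.1211]
tool_rot: [3.141, 0.011, 0.005]
ft_force: [0.7, 1.1, -0.8]
opening: 0.0422
gripper_force: 0.0
```

jog_arm:
  steps:
    - [0,0,0,0,0,-4,0.4]
    - [0,0,0,-1,0,-4,0.4]
    - [0,0,0,0,-3.5,-2,0.4]
    - [0,0,0,0,-3.5,-2,0.4]
    - [0,0,0,0,-3.5,-2,0.4]

```text
time: 5.47
eef_pos: [0.4437, 0.1636, 0.2659]
tool_rot: [3.141, -0.001, 0.004]
ft_force: [0.3, 1.0, -0.2]
opening: 0.0564
gripper_force: 0.0
```

jog_arm:
  steps:
    - [0,0,0,0,-3.5,-2,0.4]
    - [0,0,0,0,-3.5,0,0.4]
    - [0,0,0,0,-3.5,0,0.4]
    - [0,0,0,0,0,0,0.4]
    - [0,0,0,0,0,0,0.4]

```text
time: 5.88
eef_pos: [0.4428, 0.2692, 0.2837]
tool_rot: [3.14, 0.001, 0.01]
ft_force: [0.1, -0.7, 0.7]
opening: 0.0565
gripper_force: 0.0
```

Run:
```python
from h import *
go([.53,.36,.2],[np.pi,0,0])
print(shot("wrist","w3"))
```

```text
shift cm [ 8.82 -9.01  8.34] turn [0.1 0.1 0.5] | now [0.4428 0.2692 0.2837] [1.799e+02 1.000e-01 5.000e-01] t 5.88 q6 1.97
{'fov_y': 67.47442961595588, 'cx': 253.80208397499314, 'cy': 193.8087841408203, 'eye': array([0.51628368, 0.26957457, 0.4633059 ]), 'attitude': array([-0.25603133, -0.00208949, -1.56154842])}
```

View pics/w3.png

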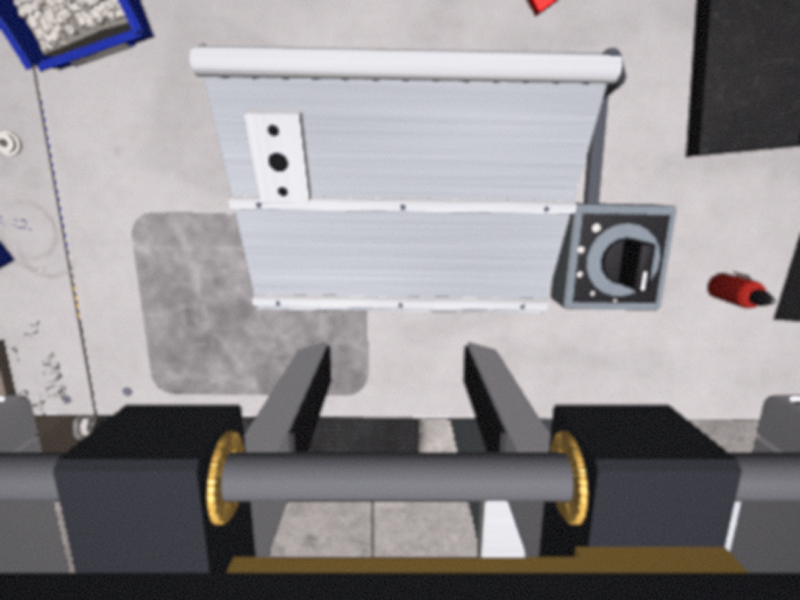

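Run:
```python
from h import *
np.set_printoptions(precision=4,suppress=True)
w=np.load("pics/w3.npy",allow_pickle=True).item(); T=get_calibration("top")
b=np.radians(24)
L=np.array([[.121,.145,.009],[.121,-.145,.009],[.016,.145,.009],[.016,-.145,.009]])
V=[(230,204.5),(577,209),(252,302),(547,307)]
def Wp(p,L): return p[:3]+R.from_euler("xyz",[0,-b,p[3]]).apply(L)
def f(p):
    return np.r_[(proj(w,Wp(p,L))-np.array([view(*v) for v in V])).ravel(), .3*(proj(T,Wp(p,L))-np.array([view(*v) for v in [(226,324.5),(355,326),(228,368.5),(355,370.5)]])).ravel()]
s=least_squares(f,[.39,.26,.02,0]); p=s.x; print("board",p,np.round(s.fun,1))
print("tube proj",proj(w,Wp(p,np.array([[.227,.145,.018],[.227,-.145,.018]])))*S)
# plate centre: top face plane local z=.015
n=R.from_euler("xyz",[0,-b,p[3]])
def onboard(u,v,z):
    e,d=ray(w,*view(u,v)); e=n.inv().apply(e-p[:3]); d=n.inv().apply(d); return e+d*(z-e[2])/d[2]
for u,v in [(277,157),(246,114),(300,112),(308,199),(259,200),(278,162)]: print(onboard(u,v,.015))
np.save("board.npy",p)
# knob check
```

```text
board [ 0.3923  0.264   0.0221 -0.007 ] [-0.3 -0.4 -0.5  0.4  0.5  0.2  0.6 -0.1 -0.3 -0.3 -0.2  0.  -0.2 -0.3
 -0.2 -0.1]
tube proj [[190.9673  64.6066]
 [621.6681  72.5188]]
[0.1639 0.0977 0.015 ]
[0.1951 0.1153 0.015 ]
[0.1971 0.0762 0.015 ]
[0.1295 0.0777 0.015 ]
[0.1279 0.1178 0.015 ]
[0.1599 0.0975 0.015 ]
```

jog_arm:
  steps:
    - [0,6,0,0,0,0,0.4]
    - [0,6,0,0,0,0,0.4]
    - [0,6,0,0,0,0,0.4]
    - [0,6,0.4,0,0,0,0.4]
    - [0,0,0,0,0,0,0.4]

```text
time: 6.35
eef_pos: [0.4375, 0.2646, 0.2813]
tool_rot: [3.14, -0.415, 0.001]
ft_force: [-1.2, -0.7, -0.8]
opening: 0.0562
gripper_force: 0.0
```

```bash
cat >> h.py <<'E'
def bgo(x,y,z,twist=0):
    p=np.load("board.npy"); r=R.from_euler("xyz",[0,-np.radians(24),p[3]])
    go(p[:3]+r.apply([x,y,z]),(r*R.from_euler("xyz",[np.pi,0,np.radians(twist)])).as_euler("xyz"))
    s=read_state(); print("board-local TCP",np.round(r.inv().apply(s["eef_pos"]-p[:3]),4),"F",np.round(s["ft_force"],1),"grip",round(s["gripper_force"],1),round(s["opening"],4))
E
python3 -c "
from h import *
bgo(.16,.097,.06)"
```

```text
shift cm [ 1.46 -9.58 15.84] turn [-0.1  0.2  0.4] | now [0.4375 0.2646 0.2813] [ 1.799e+02 -2.380e+01  1.000e-01] t 6.35 q6 2.23
board-local TCP [0.1467 0.0009 0.2184] F [-1.2 -0.7 -0.8] grip 0.0 0.0562
```

jog_arm:
  steps:
    - [0,0,0.4,0.3,-2.4,3.2,0.4]
    - [0,0,0,0.4,-2.4,3.2,0.4]
    - [0,0,0,0.4,-2.4,3.2,0.4]
    - [0,0,0,0.35,-2.4,3.2,0.4]
    - [0,0,0,0,0,3,0.4]

```text
time: 6.77
eef_pos: [0.5253, 0.3675, 0.1457]
tool_rot: [-3.133, -0.42, -0.009]
ft_force: [0.4, 0.9, 0.1]
opening: 0.0562
gripper_force: 0.0
```

jog_arm:
  steps:
    - [0,0,0,0,0,0,0.4]
    - [0,0,0,0,0,0,0.4]

```text
time: 6.93
eef_pos: [0.5221, 0.3625, 0.1442]
tool_rot: [-3.14, -0.414, -0.01]
ft_force: [-0.2, -0.2, 0.4]
opening: 0.0565
gripper_force: 0.0
```

```bash
python3 -c "
from h import *
bgo(.16,.097,.003); c=shot('wrist','w4')
p=np.load('board.npy'); r=R.from_euler('xyz',[0,-np.radians(24),p[3]])
"
```

```text
shift cm [-0.74  0.24  5.6 ] turn [-0.   0.3 -0.1] | now [0.5221 0.3625 0.1442] [-179.9  -23.7   -0.6] t 6.93 q6 2.44
board-local TCP [0.1676 0.0994 0.059 ] F [-0.2 -0.2  0.4] grip 0.0 0.0565
```

View pics/w4.png

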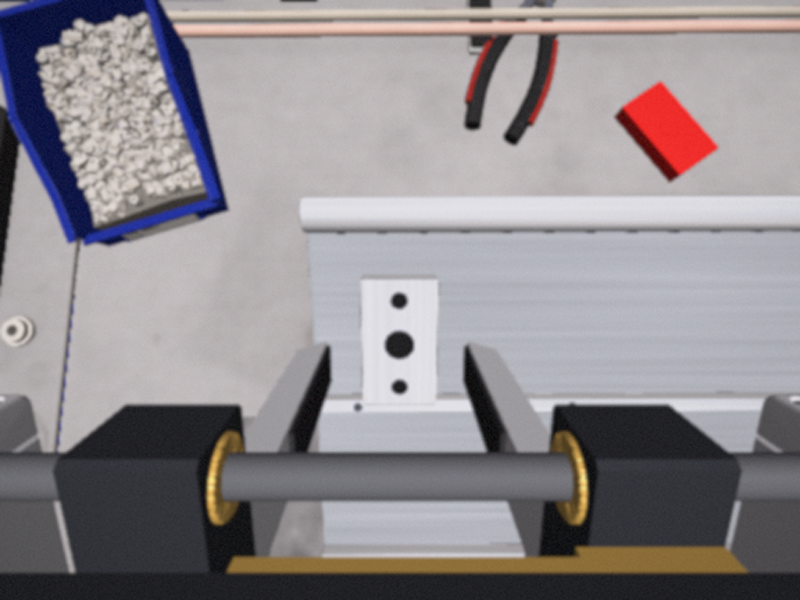

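jog_arm:
  steps:
    - [0,0.3,0,-0.7,0.15,2,0.4]
    - [0,0,0,0,0,2,0.4]
    - [0,0,0,0,0,1.2,0.4]
    - [0,0,0,0,0,0.3,0.4]
    - [0,0,0,0,0,0,0.4]
  force: 35

```text
time: 7.4
eef_pos: [0.5381, 0.3627, 0.0942]
tool_rot: [-3.136, -0.425, -0.01]
ft_force: [0.8, -0.3, 0.1]
opening: 0.0566
gripper_force: 0.0
```

```bash
python3 -c "
from h import *
bgo(.16,.097,.003)"
```

```text
shift cm [-0.2   0.28  0.38] turn [-0.3 -0.3 -0.2] | now [0.5381 0.3627 0.0942] [-179.7  -24.3   -0.6] t 7.4 q6 2.49
board-local TCP [0.1619 0.0997 0.0068] F [ 0.8 -0.3  0.1] grip 0.0 0.0566
```

jog_arm:
  steps:
    - [0,0,0,-0.1,0.1,0.35,0.4]
    - [0,0,0,0,0,0,0.4]
    - [0,0,0,0,0,0,1]
    - [0,0,0,0,0,0,1]
    - [0,0,0,0,0,0,1]

```text
time: 7.82
eef_pos: [0.538, 0.3623, 0.0904]
tool_rot: [-3.136, -0.425, -0.009]
ft_force: [0.0, -0.4, 1.3]
opening: 0.0398
gripper_force: 7.4
```

jog_arm:
  steps:
    - [0,0,0,0,0,0,1]
    - [0,0,0,0,0,0,1]
    - [0,0,0,0,0,0,1]

```text
time: 8.07
eef_pos: [0.5381, 0.3623, 0.0904]
tool_rot: [-3.136, -0.425, -0.009]
ft_force: [-0.7, -1.0, 5.7]
opening: 0.0395
gripper_force: 35.0
```

```bash
python3 -c "
from h import *
bgo(.16,.097,.003)"
```

```text
shift cm [-0.03  0.23  0.04] turn [-0.3 -0.3 -0.1] | now [0.5381 0.3623 0.0904] [-179.7  -24.3   -0.5] t 8.07 q6 2.49
board-local TCP [0.1603 0.0993 0.0034] F [-0.7 -1.   5.7] grip 35.0 0.0395
```

jog_arm:
  steps:
    - [0,0,0,0,0,-1.5,1]
    - [0,0,0,0,0,-3,1]
    - [0,0,0,0,0,-3.5,1]
    - [0,0,0,0,0,-3.5,1]
    - [0,0,0,0,0,-2.5,1]

```text
time: 8.48
eef_pos: [0.4796, 0.3622, 0.2194]
tool_rot: [-3.134, -0.425, -0.009]
ft_force: [0.8, 0.2, -2.4]
opening: 0.0395
gripper_force: 35.0
```

jog_arm:
  steps:
    - [0,-6,0,0,2,-1,1]
    - [0,-6,0,0,3,-1,1]
    - [0,-6,0,0,3,-1,1]
    - [0,-6,0,0,3,-1,1]
    - [0,0,0,0.5,3,0,1]

```text
time: 8.9
eef_pos: [0.4779, 0.2207, 0.2563]
tool_rot: [-3.135, -0.006, -0.008]
ft_force: [1.5, 0.2, -2.0]
opening: 0.0393
gripper_force: 35.0
```

jog_arm:
  steps:
    - [0,0,0,1,3.3,0,1]
    - [0,0,0,1,3.3,0,1]
    - [0,0,0,1,3.3,0,1]
    - [0,0,-2.5,1,3.3,0,1]
    - [0,0,-2.5,1,3.3,0,1]

```text
time: 9.32
eef_pos: [0.5241, 0.0552, 0.2538]
tool_rot: [-3.137, -0.005, 0.083]
ft_force: [0.6, 0.3, -1.6]
opening: 0.0395
gripper_force: 35.0
```

```bash
python3 -c "
from h import *
bgo(.16,.097,.003);go([.63,-.06,.2],[np.pi,0,np.radians(5)])"
```

```text
shift cm [  3.81 -30.18  16.56] turn [-1.4 23.7  5. ] | now [0.5241 0.0552 0.2538] [-179.7   -0.3    4.7] t 9.32 q6 1.46
board-local TCP [ 0.216  -0.2079  0.1575] F [ 0.6  0.3 -1.6] grip 35.0 0.0395
shift cm [ 9.58 12.38  5.37] turn [-0.3 -0.3 -0.3] | now [0.5241 0.0552 0.2538] [-179.7   -0.3    4.7] t 9.32 q6 1.46
```

jog_arm:
  steps:
    - [0,0,0,2.5,3,0,1]
    - [0,0,0,2.5,3,0,1]
    - [0,0,0,2,3,0.5,1]
    - [0,0,0,0,0,0,1]
    - [0,0,0,0,0,0,1]

```text
time: 9.73
eef_pos: [0.6017, -0.0287, 0.2474]
tool_rot: [-3.136, -0.003, 0.078]
ft_force: [-1.3, 0.7, -1.6]
opening: 0.0396
gripper_force: 35.0
```

```bash
python3 -c "
from h import *
go([.63,-.06,.2],[np.pi,0,np.radians(5)]); c=shot('wrist','w5')
print(proj(c,np.array([[.708,-.002,.022],[.715,-.106,.022],[.555,-.121,.022],[.542,-.014,.022]]))*S)"
```

```text
shift cm [2.57 3.37 4.73] turn [-0.3 -0.2 -0.5] | now [ 0.6017 -0.0287  0.2474] [-1.797e+02 -1.000e-01  4.500e+00] t 9.73 q6 1.33
[[375.54385259 144.38672685]
 [497.61007715 145.65433814]
 [490.77523009 325.53098962]
 [376.66365926 330.08418398]]
```

View pics/w5.png

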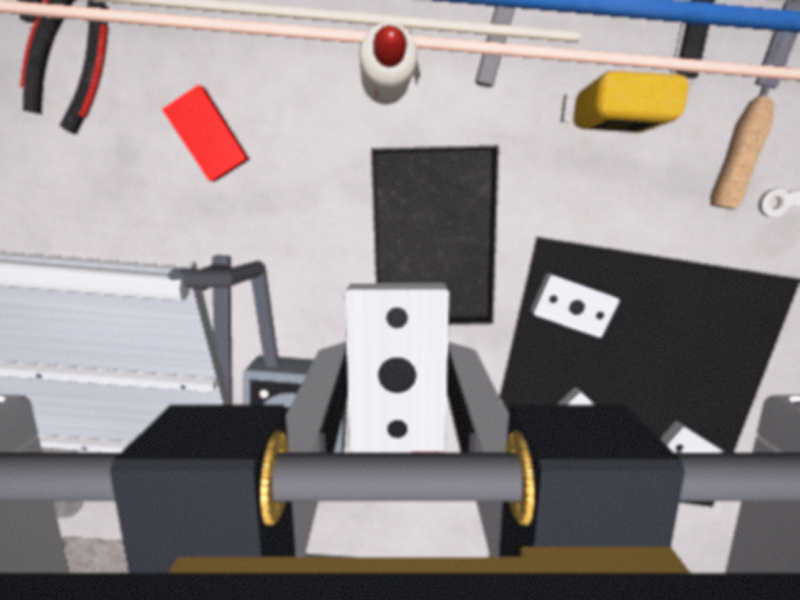

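jog_arm:
  steps:
    - [0,0,0,1.4,1.75,3,1]
    - [0,0,0,1.3,1.75,4,1]
    - [0,0,0,0,0,4,1]
    - [0,0,0,0,0,4,1]
    - [0,0,0,0,0,4,1]

```text
time: 10.2
eef_pos: [0.63, -0.056, 0.0618]
tool_rot: [-3.136, -0.006, 0.082]
ft_force: [0.9, -0.2, -0.7]
opening: 0.0392
gripper_force: 35.0
```

jog_arm:
  steps:
    - [0,0,0,0,0,2,1]
    - [0,0,0,0,0,1.2,1]
    - [0,0,0,0,0,0.8,1]
    - [0,0,0,0,0,0.5,1]
    - [0,0,0,0,0,0,1]

```text
time: 10.62
eef_pos: [0.6305, -0.0564, 0.0176]
tool_rot: [-3.136, -0.005, 0.082]
ft_force: [-0.5, 1.1, -1.1]
opening: 0.0396
gripper_force: 35.0
```

```bash
python3 -c "
from h import *
go([.631,-.061,.007],[np.pi,0,np.radians(5)])"
```

```text
shift cm [0.   0.47 1.06] turn [-0.3 -0.3 -0.3] | now [ 0.6305 -0.0564  0.0176] [-179.7   -0.3    4.7] t 10.62 q6 1.28
```

Lower a bit more, release, and rise straight up.

jog_arm:
  steps:
    - [0,0,0,0,0.4,0.5,1]
    - [0,0,0,0,0,0.4,1]
    - [0,0,0,0,0,0.2,1]
    - [0,0,0,0,0,0,1]

```text
time: 10.95
eef_pos: [0.6313, -0.0614, 0.0068]
tool_rot: [-3.137, -0.006, 0.08]
ft_force: [0.0, 0.2, -1.3]
opening: 0.0396
gripper_force: 35.0
```

jog_arm:
  steps:
    - [0,0,0,0,0,0,0.4]
    - [0,0,0,0,0,0,0.4]
    - [0,0,0,0,0,0,0.4]
    - [0,0,0,0,0,0,0.4]
    - [0,0,0,0,0,-1,0.4]

```text
time: 11.37
eef_pos: [0.6299, -0.061, 0.0155]
tool_rot: [-3.136, -0.002, 0.081]
ft_force: [-0.7, -0.6, -0.2]
opening: 0.0562
gripper_force: 0.0
```

jog_arm:
  steps:
    - [0,0,0,0,0,-3.5,0.4]
    - [0,0,0,0,0,-4,0.4]
    - [0,0,0,0,0,-4,0.4]
    - [0,0,0,0,0,-4,0.4]
    - [0,0,0,-2,1,-4,0.4]

```text
time: 11.78
eef_pos: [0.6156, -0.0717, 0.2114]
tool_rot: [-3.137, -0.011, 0.082]
ft_force: [0.2, -0.6, 0.9]
opening: 0.0567
gripper_force: 0.0
```

jog_arm:
  steps:
    - [0,0,0,-3.5,2,-2,0.4]
    - [0,0,0,-3.5,2,-2,0.4]
    - [0,0,0,-3,2,0,0.4]
    - [0,0,0,-3,2,0,0.4]
    - [0,0,0,0,0,0,0.4]

```text
time: 12.2
eef_pos: [0.4899, -0.1628, 0.2458]
tool_rot: [-3.14, -0.004, 0.077]
ft_force: [0.0, 0.4, -1.4]
opening: 0.0559
gripper_force: 0.0
```

```bash
python3 -c "
from h import *
go([.631,-.061,.007],[np.pi,0,0]); c=shot('wrist','w6')"
```

```text
shift cm [14.76 -9.03 23.95] turn [-0.1 -0.2  4.4] | now [ 0.4899 -0.1628  0.2458] [-179.9   -0.2    4.4] t 12.2 q6 1.04
```

View pics/w6.png

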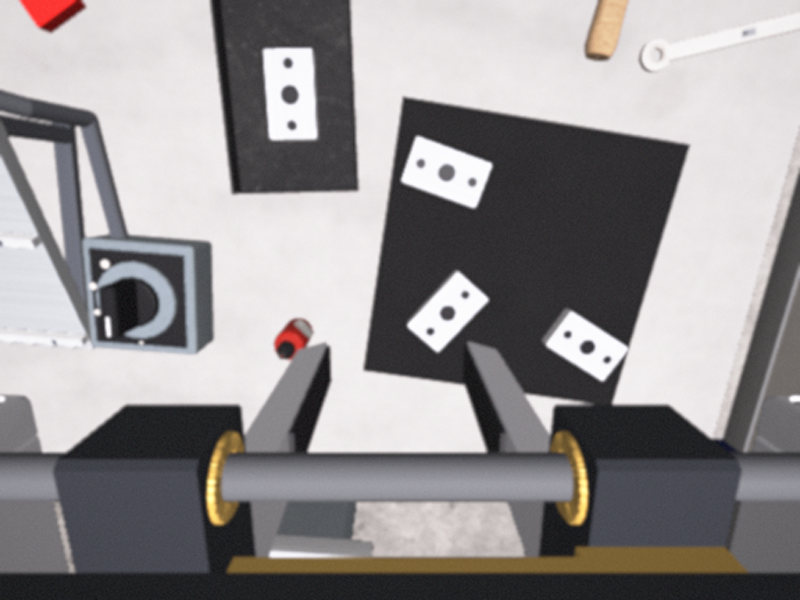

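```bash
cat >> h.py <<'E'
def plate(c,mid,a,b,z=.017):
    P=[plane(c,*view(*q),z) for q in (a,b,mid)]; d=P[1]-P[0]
    return np.round(P[2],4), np.degrees(np.arctan2(d[1],d[0]))%180
E
python3 -c "
from h import *
c=np.load('pics/w6.npy',allow_pickle=True).item()
print(plate(c,(446,173),(420,163),(472,182)),plate(c,(448,313),(465,295),(430,331)),plate(c,(587,347),(568,335),(607,359)))
p=np.load('board.npy'); r=R.from_euler('xyz',[0,-np.radians(24),p[3]])
for y in(-.09,0,.09): print(p[:3]+r.apply([.056,y,.003]),p[:3]+r.apply([.161,y,.003]))
"
```

```text
(array([ 0.5781, -0.1996,  0.017 ]), np.float64(75.1929520684099)) (array([ 0.4518, -0.2146,  0.017 ]), np.float64(142.12433720756587)) (array([ 0.4282, -0.3516,  0.017 ]), np.float64(63.00056535482865))
[0.44158214 0.17364208 0.04761582] [0.53750208 0.17297262 0.09032316]
[0.44221027 0.26363989 0.04761582] [0.53813021 0.26297043 0.09032316]
[0.4428384  0.3536377  0.04761582] [0.53875834 0.35296824 0.09032316]
```

jog_arm:
  steps:
    - [0,0,0,2.9,1.5,0,0.4]
    - [0,0,0,2.9,1.5,0,0.4]
    - [0,0,0,2.7,1.4,0,0.4]
    - [0,0,-7,0,0,1.2,0.4]
    - [0,0,-7,0,0,1.2,0.4]

```text
time: 12.67
eef_pos: [0.5861, -0.1968, 0.2199]
tool_rot: [-3.139, -0.009, 0.331]
ft_force: [-0.6, 1.1, -0.3]
opening: 0.0564
gripper_force: 0.0
```

jog_arm:
  steps:
    - [0,0,-7,0,0,1.2,0.4]
    - [0,0,-7,0,0,1.2,0.4]
    - [0,0,-7,0,0,1.2,0.4]
    - [0,0,-7,0,0,1.2,0.4]
    - [0,0,-7,0,0,1.2,0.4]

```text
time: 13.08
eef_pos: [0.5845, -0.1954, 0.1598]
tool_rot: [3.14, -0.008, 0.943]
ft_force: [-0.3, -0.0, -0.9]
opening: 0.0564
gripper_force: 0.0
```

jog_arm:
  steps:
    - [0,0,-7,0,0,1.2,0.4]
    - [0,0,-7,0,0,1.2,0.4]
    - [0,0,-7,0,0,1.2,0.4]
    - [0,0,-0.5,0,0,0,0.4]
    - [0,0,0,0,0,0,0.4]

```text
time: 13.5
eef_pos: [0.584, -0.1954, 0.1238]
tool_rot: [3.139, -0.007, 1.309]
ft_force: [0.8, 0.8, 0.2]
opening: 0.0562
gripper_force: 0.0
```

```bash
cat >> h.py <<'E'
def find(n="wrist",z=.017):
    "white plates seen: centre of top face and yaw (minAreaRect of the bright blob in plane z)"
    c=get_calibration(n); im=capture(n).astype(int)
    m=((im.min(2)>195)&(im.max(2)-im.min(2)<25)).astype(np.uint8); m[250:]=0
    m=cv2.morphologyEx(m,cv2.MORPH_OPEN,np.ones((3,3),np.uint8))
    for k in cv2.findContours(m,cv2.RETR_EXTERNAL,cv2.CHAIN_APPROX_NONE)[0]:
        if cv2.contourArea(k)<300: continue
        w=np.array([plane(c,u,v,z)[:2] for u,v in k[:,0]],np.float32)
        (x,y),(a,b),_=cv2.minAreaRect(w*1000); bx=cv2.boxPoints(cv2.minAreaRect(w*1000)); e=[bx[1]-bx[0],bx[2]-bx[1]]; e=max(e,key=np.linalg.norm)
        if 50<max(a,b)<90 and 28<min(a,b)<55: print("plate",round(x/1000,4),round(y/1000,4),"yaw",round(np.degrees(np.arctan2(e[1],e[0]))%180,1),"size",round(a),round(b))
E
python3 -c "
from h import *
go([.578,-.2,.005],[np.pi,0,np.radians(75)]); find()"
```

```text
shift cm [-0.69 -0.49 11.88] turn [ 0.2 -0.4  0. ] | now [ 0.584  -0.1954  0.1238] [179.8  -0.4  75. ] t 13.5 q6 -0.18
plate 0.4525 -0.2135 yaw 142.7 size 40 69
plate 0.5787 -0.1989 yaw 75.0 size 68 39
plate 0.6311 -0.0622 yaw 4.7 size 70 40
```

jog_arm:
  steps:
    - [0,0.4,0,-0.55,-0.45,3,0.4]
    - [0,0,0,0,0,4,0.4]
    - [0,0,0,0,0,3,0.4]
    - [0,0,0,0,0,1.2,0.4]
    - [0,0,0,0,0,0,0.4]

```text
time: 13.97
eef_pos: [0.5769, -0.1982, 0.0097]
tool_rot: [-3.14, -0.015, 1.309]
ft_force: [0.5, 0.5, 0.4]
opening: 0.056
gripper_force: 0.0
```

```bash
python3 -c "
from h import *
go([.5787,-.1989,.006],[np.pi,0,np.radians(75)])"
```

```text
shift cm [-0.02  0.19  0.37] turn [-0.1 -0.8 -0. ] | now [ 0.5769 -0.1982  0.0097] [-179.9   -0.8   75. ] t 13.97 q6 -0.2
```

jog_arm:
  steps:
    - [0,-0.8,0,0,0.15,0.35,0.4]
    - [0,0,0,0,0,0,1]
    - [0,0,0,0,0,0,1]
    - [0,0,0,0,0,0,1]
    - [0,0,0,0,0,0,1]

```text
time: 14.38
eef_pos: [0.5809, -0.1998, 0.0103]
tool_rot: [3.135, 0.001, 1.311]
ft_force: [-1.0, 0.4, 4.9]
opening: 0.0392
gripper_force: 35.0
```

jog_arm:
  steps:
    - [0,0,0,0,0,0,1]
    - [0,0,0,0,0,0,1]
    - [0,0,0,0,0,-1,1]
    - [0,0,0,0,0,-2,1]
    - [0,0,0,0,0,-2.5,1]

```text
time: 14.8
eef_pos: [0.5782, -0.199, 0.0631]
tool_rot: [-3.141, 0.0, 1.311]
ft_force: [0.5, -0.4, -0.7]
opening: 0.0393
gripper_force: 35.0
```

```bash
python3 -c "
from h import *
go([.42,.0,.22],[np.pi,0,0]); bgo(.058,-.08,.1)"
```

```text
shift cm [ 15.17 -20.41 -15.69] turn [-0.   0.  75.1] | now [ 0.5782 -0.199   0.0631] [-180.     0.    75.1] t 14.8 q6 -0.19
shift cm [ 32.53 -26.68  -7.39] turn [-15.8  20.4  74.3] | now [ 0.5782 -0.199   0.0631] [-180.     0.    75.1] t 14.8 q6 -0.19
board-local TCP [ 0.1895 -0.4617 -0.0395] F [ 0.5 -0.4 -0.7] grip 35.0 0.0393
```

jog_arm:
  steps:
    - [0,0,7.1,0,0,-3.2,1]
    - [0,0,7.1,0,0,-3.2,1]
    - [0,0,7.1,0,0,-3.2,1]
    - [0,0,7.1,0,0,-3.2,1]
    - [0,0,7.1,0,0,-3,1]

```text
time: 15.22
eef_pos: [0.5788, -0.1993, 0.2242]
tool_rot: [3.137, -0.002, 0.685]
ft_force: [0.7, 0.0, -0.7]
opening: 0.0394
gripper_force: 35.0
```

jog_arm:
  steps:
    - [0,0,7.1,0,0,0,1]
    - [0,0,7.1,0,0,0,1]
    - [0,0,7.1,0,0,0,1]
    - [0,0,7.1,0,0,0,1]
    - [0,0,7.1,0,0,0,1]

```text
time: 15.63
eef_pos: [0.5788, -0.1993, 0.2222]
tool_rot: [3.14, -0.003, 0.065]
ft_force: [1.3, -0.6, -1.1]
opening: 0.0394
gripper_force: 35.0
```

jog_arm:
  steps:
    - [0,0,4.4,0,0,0,1]
    - [0,0,0,-1.7,-3.7,0,1]
    - [0,0,0,-1.7,-3.7,0,1]
    - [0,0,0,-1.7,-3.7,0,1]
    - [0,0,0,-1.7,-3.7,0,1]

```text
time: 16.05
eef_pos: [0.5106, -0.0498, 0.2214]
tool_rot: [3.14, -0.003, -0.006]
ft_force: [1.6, 0.5, -1.4]
opening: 0.0397
gripper_force: 35.0
```

jog_arm:
  steps:
    - [0,0,0,-1.7,-3.7,0,1]
    - [0,0,0,-1.7,-3.7,0,1]
    - [0,0,0,-1.7,-3.7,0,1]
    - [0,0,0,-1.7,-3.7,0,1]
    - [0,0,0,-1.7,-3.7,0,1]

```text
time: 16.47
eef_pos: [0.4264, 0.1358, 0.2212]
tool_rot: [3.14, -0.004, -0.006]
ft_force: [0.0, -0.1, -1.0]
opening: 0.0395
gripper_force: 35.0
```

jog_arm:
  steps:
    - [0,6,0,0,-2.5,0,1]
    - [0,6,0,0,-2.5,0,1]
    - [0,6,0,0,0,0,1]
    - [0,6,0,0,0,0,1]
    - [0,0,0,0,0,0,1]

```text
time: 16.88
eef_pos: [0.4206, 0.1832, 0.2172]
tool_rot: [3.137, -0.417, 0.0]
ft_force: [-1.9, 0.4, -2.2]
opening: 0.0394
gripper_force: 35.0
```

```bash
python3 -c "
from h import *
bgo(.058,-.08,.02); shot('wrist','w7')"
```

```text
shift cm [-4.74 -0.11 14.66] turn [0.1 0.1 0.4] | now [0.4206 0.1832 0.2172] [179.7 -23.9   0. ] t 16.88 q6 2.07
board-local TCP [ 0.1057 -0.0805  0.1665] F [-1.9  0.4 -2.2] grip 35.0 0.0394
```

View pics/w7.png

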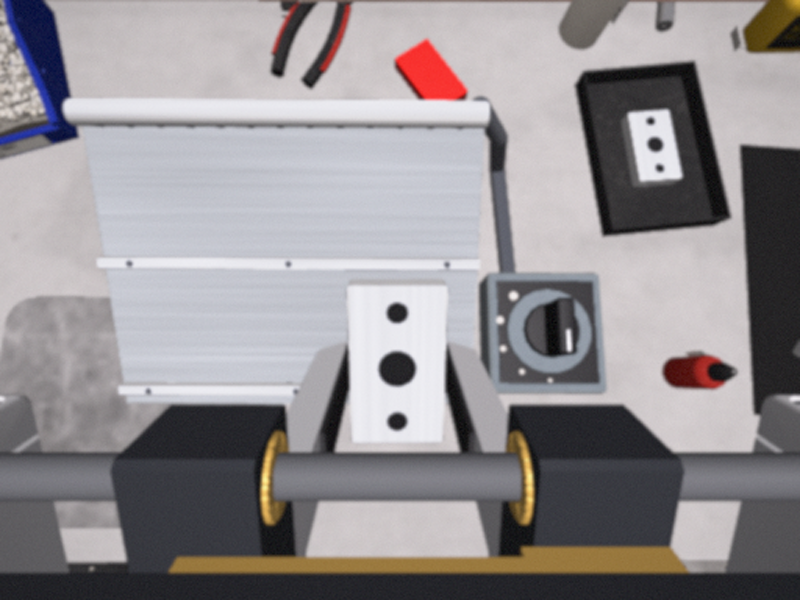

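jog_arm:
  steps:
    - [0,0,0.4,-1.5,0,3.5,1]
    - [0,0,0,-1.6,0,3.5,1]
    - [0,0,0,-1.5,0,3.5,1]
    - [0,0,0,0,0,2.5,1]
    - [0,0,0,0,0,1.2,1]

```text
time: 17.35
eef_pos: [0.4454, 0.1831, 0.0694]
tool_rot: [3.14, -0.417, -0.013]
ft_force: [0.3, -0.0, -0.3]
opening: 0.0393
gripper_force: 35.0
```

jog_arm:
  steps:
    - [0,0,0,0,0,0,1]
    - [0,0,0,0,0,0,1]

```text
time: 17.52
eef_pos: [0.4466, 0.1839, 0.0722]
tool_rot: [-3.141, -0.421, -0.014]
ft_force: [1.2, -0.1, -0.8]
opening: 0.0398
gripper_force: 35.0
```

```bash
python3 -c "
from h import *
bgo(.059,-.08,.008)"
```

```text
shift cm [-1.16  0.04  1.54] turn [ 0.1 -0.1 -0.4] | now [0.4466 0.1839 0.0722] [-180.   -24.1   -0.8] t 17.52 q6 2.26
board-local TCP [ 0.0706 -0.0797  0.0235] F [ 1.2 -0.1 -0.8] grip 35.0 0.0398
```

jog_arm:
  steps:
    - [0,0,-0.4,-0.6,0,0.4,1]
    - [0,0,0,-0.5,0,0.4,1]
    - [0,0,0,0,0,0.3,1]
    - [0,0,0,0,0,0,1]
    - [0,0,0,0,0,0,1]

```text
time: 17.93
eef_pos: [0.4394, 0.1847, 0.0584]
tool_rot: [3.14, -0.424, -0.004]
ft_force: [-0.2, -0.2, -0.3]
opening: 0.0393
gripper_force: 35.0
```

```bash
python3 -c "
from h import *
bgo(.059,-.08,.006)"
```

```text
shift cm [0.06 0.1  0.78] turn [ 0.  -0.3  0.1] | now [0.4394 0.1847 0.0584] [179.9 -24.3  -0.2] t 17.93 q6 2.31
board-local TCP [ 0.0584 -0.079   0.0138] F [-0.2 -0.2 -0.3] grip 35.0 0.0393
```

jog_arm:
  steps:
    - [0,0,0,0.1,0,0.3,1]
    - [0,0,0,0,0,0.2,1]
    - [0,0,0,0,0,0,1]

```text
time: 18.18
eef_pos: [0.4423, 0.1845, 0.0536]
tool_rot: [3.14, -0.423, -0.004]
ft_force: [-0.2, 0.2, -0.6]
opening: 0.0395
gripper_force: 35.0
```

jog_arm:
  steps:
    - [0,0,0,0,0,0.15,1]
    - [0,0,0,0,0,0,1]

```text
time: 18.35
eef_pos: [0.4424, 0.1846, 0.0534]
tool_rot: [3.14, -0.424, -0.004]
ft_force: [-8.8, 0.2, 14.3]
opening: 0.0394
gripper_force: 35.0
```

```bash
python3 -c "
from h import *
bgo(.059,-.08,.006)"
```

```text
shift cm [-0.    0.09  0.2 ] turn [ 0.  -0.3  0.1] | now [0.4424 0.1846 0.0534] [179.9 -24.3  -0.2] t 18.35 q6 2.32
board-local TCP [ 0.059  -0.0791  0.008 ] F [-8.8  0.2 14.3] grip 35.0 0.0394
```

jog_arm:
  steps:
    - [0,0,0,0,0,-0.05,0.4]
    - [0,0,0,0,0,0,0.4]
    - [0,0,0,0,0,0,0.4]
    - [0,0,0,0,0,0,0.4]
    - [0,0,0,0,0,-1.5,0.4]

```text
time: 18.77
eef_pos: [0.4353, 0.1838, 0.0644]
tool_rot: [3.138, -0.418, -0.004]
ft_force: [0.3, -0.8, -0.7]
opening: 0.0562
gripper_force: 0.0
```

jog_arm:
  steps:
    - [0,0,0,0,0,-3,0.4]
    - [0,0,0,0,0,-4,0.4]
    - [0,0,0,0,0,-4,0.4]
    - [0,0,0,0,0,-3,0.4]
    - [0,0,0,0,0,0,0.4]

```text
time: 19.18
eef_pos: [0.3804, 0.1866, 0.2002]
tool_rot: [-3.137, -0.433, -0.005]
ft_force: [1.2, 0.6, 0.8]
opening: 0.0569
gripper_force: 0.0
```

```bash
python3 -c "
from h import *
bgo(.059,-.08,.006);go([.42,-.21,.2],[np.pi,0,0]); find('top');shot('wrist','w8')"
```

```text
shift cm [-0.54  0.33 16.12] turn [-0.3 -0.8  0.1] | now [0.3804 0.1866 0.2002] [-179.8  -24.8   -0.3] t 19.18 q6 2.17
board-local TCP [ 0.0621 -0.0775  0.1673] F [1.2 0.6 0.8] grip 0.0 0.0569
shift cm [ 3.78 39.64  1.6 ] turn [ -0.2 -24.8  -0.3] | now [0.3804 0.1866 0.2002] [-179.8  -24.8   -0.3] t 19.18 q6 2.17
```

View pics/w8.png

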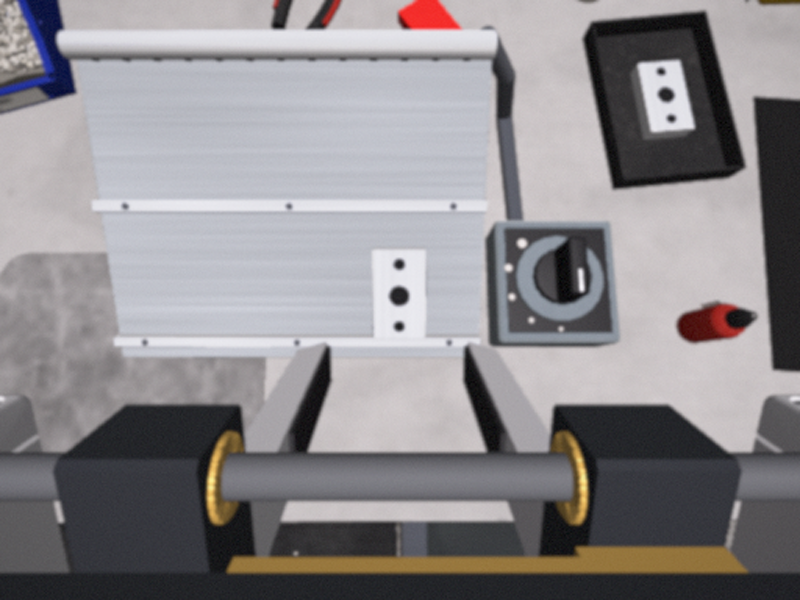

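jog_arm:
  steps:
    - [0,-6.2,0,0,2,-1,0.4]
    - [0,-6.2,0,0,3,-1,0.4]
    - [0,-6.2,0,0,3.5,0,0.4]
    - [0,-6.2,0,0,3.8,0,0.4]
    - [0,0,0,0.5,3.8,0,0.4]

```text
time: 19.7
eef_pos: [0.3791, 0.0218, 0.2108]
tool_rot: [3.14, 0.011, -0.007]
ft_force: [1.6, -0.3, 1.3]
opening: 0.0562
gripper_force: 0.0
```

jog_arm:
  steps:
    - [0,0,0,0.5,3.8,0,0.4]
    - [0,0,0,0.5,3.8,0,0.4]
    - [0,0,0,0.5,3.8,0,0.4]
    - [0,0,0,0.5,3.8,0,0.4]
    - [0,0,0,0.5,3.8,0,0.4]

```text
time: 20.12
eef_pos: [0.3987, -0.1678, 0.2101]
tool_rot: [-3.142, 0.01, -0.007]
ft_force: [1.2, 0.1, 0.8]
opening: 0.0564
gripper_force: 0.0
```

jog_arm:
  steps:
    - [0,0,7,0,1.5,1,0.4]
    - [0,0,7,0,0,1,0.4]
    - [0,0,7,0,0,1,0.4]
    - [0,0,7,0,0,1,0.4]
    - [0,0,7,0,0,1,0.4]

```text
time: 20.53
eef_pos: [0.3982, -0.181, 0.1596]
tool_rot: [3.136, 0.009, -0.624]
ft_force: [0.1, -0.8, -0.3]
opening: 0.0562
gripper_force: 0.0
```

jog_arm:
  steps:
    - [0,0,2.3,0,0,0,0.4]
    - [0,0,0,0,0,0,0.4]
    - [0,0,0,0,0,0,0.4]

```text
time: 20.78
eef_pos: [0.3987, -0.1808, 0.1609]
tool_rot: [3.135, 0.007, -0.656]
ft_force: [-0.1, 0.5, 0.4]
opening: 0.0562
gripper_force: 0.0
```

```bash
python3 -c "
from h import *
go([.4525,-.2135,.006],[np.pi,0,np.radians(-37.3)]);find()"
```

```text
shift cm [ 6.38 -0.78 15.43] turn [ 0.3  0.4 -0.3] | now [ 0.3987 -0.1808  0.1609] [179.7   0.4 -37.6] t 20.78 q6 1.65
plate 0.4521 -0.2139 yaw 142.6 size 40 70
plate 0.6312 -0.0625 yaw 4.1 size 70 40
plate 0.4288 -0.3512 yaw 62.2 size 70 40
```

jog_arm:
  steps:
    - [0.3,0.4,-0.2,3.2,-0.4,1,0.4]
    - [0,0,0,3.2,-0.4,2,0.4]
    - [0,0,0,0,0,4,0.4]
    - [0,0,0,0,0,4,0.4]
    - [0,0,0,0,0,3,0.4]

```text
time: 21.25
eef_pos: [0.4546, -0.2134, 0.02]
tool_rot: [3.141, -0.001, -0.652]
ft_force: [0.3, -0.4, -0.5]
opening: 0.0567
gripper_force: 0.0
```

jog_arm:
  steps:
    - [0,0,0,0,0,0,0.4]
    - [0,0,0,0,0,0,0.4]

```text
time: 21.42
eef_pos: [0.4543, -0.2132, 0.0216]
tool_rot: [3.141, 0.0, -0.653]
ft_force: [0.0, -0.5, -0.1]
opening: 0.0564
gripper_force: 0.0
```

```bash
python3 -c "
from h import *
go([.4523,-.2138,.006],[np.pi,0,np.radians(-37.3)])"
```

```text
shift cm [-0.12  0.17  1.56] turn [ 0.   0.  -0.1] | now [ 0.4543 -0.2132  0.0216] [180.    0.  -37.4] t 21.42 q6 1.65
```

jog_arm:
  steps:
    - [0,0,0,-0.1,0.15,1,0.4]
    - [0,0,0,0,0,0.5,0.4]
    - [0,0,0,0,0,0,0.4]
    - [0,0,0,0,0,0,1]
    - [0,0,0,0,0,0,1]

```text
time: 21.83
eef_pos: [0.4545, -0.2149, 0.0091]
tool_rot: [3.141, -0.006, -0.653]
ft_force: [0.0, -1.0, 0.0]
opening: 0.0465
gripper_force: 0.0
```

jog_arm:
  steps:
    - [0,0,0,0,0,0,1]
    - [0,0,0,0,0,0,1]
    - [0,0,0,0,0,0,1]
    - [0,0,0,0,0,0,1]

```text
time: 22.17
eef_pos: [0.4543, -0.2147, 0.0087]
tool_rot: [3.141, -0.005, -0.653]
ft_force: [-0.5, 0.5, 6.1]
opening: 0.0393
gripper_force: 35.0
```

```bash
python3 -c "
from h import *
go([.4523,-.2138,.006],[np.pi,0,np.radians(-37.3)])"
```

```text
shift cm [-0.21  0.05  0.27] turn [ 0.  -0.3 -0.1] | now [ 0.4543 -0.2147  0.0087] [180.   -0.3 -37.4] t 22.17 q6 1.64
```

jog_arm:
  steps:
    - [0,0,0,0,0,-1.5,1]
    - [0,0,0,0,0,-3,1]
    - [0,0,-7,0,0,-4,1]
    - [0,0,-7,0,0,-4,1]
    - [0,0,-7,0,0,-4,1]

```text
time: 22.58
eef_pos: [0.4525, -0.2134, 0.1742]
tool_rot: [3.14, -0.002, -0.28]
ft_force: [0.8, -0.5, -0.9]
opening: 0.0394
gripper_force: 35.0
```

jog_arm:
  steps:
    - [0,0,-7,0,0,-3,1]
    - [0,0,-7,0,0,-2,1]
    - [0,0,-2.3,0,0,0,1]
    - [0,0,0,-0.3,-3,0,1]
    - [0,0,0,-0.3,-3.9,0,1]

```text
time: 23.0
eef_pos: [0.4476, -0.1462, 0.2227]
tool_rot: [3.138, -0.004, -0.006]
ft_force: [2.0, 0.7, -1.7]
opening: 0.0397
gripper_force: 35.0
```

jog_arm:
  steps:
    - [0,0,0,-0.3,-3.9,0,1]
    - [0,0,0,-0.3,-3.9,0,1]
    - [0,0,0,-0.3,-3.9,0,1]
    - [0,0,0,-0.3,-3.9,0,1]
    - [0,0,0,-0.3,-3.9,0,1]

```text
time: 23.42
eef_pos: [0.4316, 0.052, 0.222]
tool_rot: [3.139, -0.002, -0.002]
ft_force: [1.2, -0.5, -0.1]
opening: 0.0398
gripper_force: 35.0
```

jog_arm:
  steps:
    - [0,0,0,-0.3,-3.9,0,1]
    - [0,0,0,-0.3,-3.9,0,1]
    - [0,0,0,-0.3,-3.9,0,1]
    - [0,0,0,-0.3,-3.9,0,1]
    - [0,0,0,-0.3,-2.5,0,1]

```text
time: 23.83
eef_pos: [0.4169, 0.2346, 0.2215]
tool_rot: [3.141, -0.002, 0.0]
ft_force: [0.6, 0.3, -1.1]
opening: 0.0395
gripper_force: 35.0
```

jog_arm:
  steps:
    - [0,6,0,0,0,0,1]
    - [0,6,0,0,0,0,1]
    - [0,6,0,0,0,0,1]
    - [0,6,0,0,0,0,1]
    - [0,0,0,0,0,0,1]

```text
time: 24.25
eef_pos: [0.411, 0.2293, 0.2179]
tool_rot: [3.135, -0.415, 0.004]
ft_force: [-2.5, -1.3, -1.9]
opening: 0.0395
gripper_force: 35.0
```

```bash
python3 -c "
from h import *
bgo(.061,.01,.03)"
```

```text
shift cm [-3.5  -4.52 14.12] turn [0.1 0.2 0.6] | now [0.411  0.2293 0.2179] [179.6 -23.8   0.2] t 24.25 q6 2.23
board-local TCP [ 0.0969 -0.0346  0.1712] F [-2.5 -1.3 -1.9] grip 35.0 0.0395
```

jog_arm:
  steps:
    - [0,0.2,0.5,-1.2,-1.5,3.5,1]
    - [0,0,0,-1.2,-1.5,3.5,1]
    - [0,0,0,-1.1,-1.5,3.5,1]
    - [0,0,0,0,0,3,1]
    - [0,0,0,0,0,0,1]

```text
time: 24.67
eef_pos: [0.441, 0.2746, 0.0787]
tool_rot: [3.136, -0.415, -0.008]
ft_force: [-0.1, -1.0, -1.6]
opening: 0.0396
gripper_force: 35.0
```

jog_arm:
  steps:
    - [0,0,0,0,0,0,1]

```text
time: 24.75
eef_pos: [0.4424, 0.2754, 0.0829]
tool_rot: [3.14, -0.421, -0.011]
ft_force: [0.3, -1.0, -1.3]
opening: 0.0393
gripper_force: 35.0
```

```bash
python3 -c "
from h import *
bgo(.061,.01,.013)"
```

```text
shift cm [-0.95  0.17  2.22] turn [ 0.2 -0.1 -0.2] | now [0.4424 0.2754 0.0829] [179.9 -24.1  -0.6] t 24.75 q6 2.53
board-local TCP [0.0704 0.0117 0.0352] F [ 0.3 -1.  -1.3] grip 35.0 0.0393
```

jog_arm:
  steps:
    - [0,0,-0.2,-0.5,0,0.7,1]
    - [0,0,0,-0.4,0,0.7,1]
    - [0,0,0,0,0,0.5,1]
    - [0,0,0,0,0,0,1]
    - [0,0,0,0,0,0,1]

```text
time: 25.17
eef_pos: [0.4416, 0.2761, 0.0637]
tool_rot: [-3.141, -0.425, -0.007]
ft_force: [-0.9, -0.3, -1.5]
opening: 0.0393
gripper_force: 35.0
```

```bash
python3 -c "
from h import *
bgo(.061,.01,.008)"
```

```text
shift cm [-0.1   0.24  0.99] turn [-0.  -0.4  0. ] | now [0.4416 0.2761 0.0637] [-180.   -24.4   -0.4] t 25.17 q6 2.59
board-local TCP [0.0619 0.0124 0.0179] F [-0.9 -0.3 -1.5] grip 35.0 0.0393
```

jog_arm:
  steps:
    - [0,0.3,0,0,0.2,0.5,1]
    - [0,0,0,0,0,0.3,1]
    - [0,0,0,0,0,0,1]

```text
time: 25.42
eef_pos: [0.4446, 0.2738, 0.0554]
tool_rot: [3.141, -0.429, -0.007]
ft_force: [0.3, 0.2, -1.6]
opening: 0.0399
gripper_force: 35.0
```

jog_arm:
  steps:
    - [0,0,0,0,0,0.15,1]
    - [0,0,0,0,0,0,1]

```text
time: 25.58
eef_pos: [0.4455, 0.2741, 0.0543]
tool_rot: [3.141, -0.43, -0.007]
ft_force: [0.0, 0.2, -0.6]
opening: 0.0396
gripper_force: 35.0
```

```bash
python3 -c "
from h import *
bgo(.061,.01,.008)"
```

```text
shift cm [-0.06  0.05 -0.02] turn [ 0.  -0.6  0. ] | now [0.4455 0.2741 0.0543] [180.  -24.6  -0.4] t 25.58 q6 2.62
board-local TCP [0.0616 0.0105 0.0078] F [ 0.   0.2 -0.6] grip 35.0 0.0396
```

jog_arm:
  steps:
    - [0,-0.6,0,0,0,0.15,1]
    - [0,0,0,0,0,0,1]

```text
time: 25.75
eef_pos: [0.446, 0.2741, 0.0534]
tool_rot: [3.142, -0.419, -0.007]
ft_force: [-1.6, 0.0, 0.2]
opening: 0.0394
gripper_force: 35.0
```

```bash
python3 -c "
from h import *
bgo(.061,.01,.008)"
```

```text
shift cm [-0.08  0.05 -0.13] turn [ 0. -0. -0.] | now [0.446  0.2741 0.0534] [180.  -24.   -0.4] t 25.75 q6 2.59
board-local TCP [0.0618 0.0105 0.0067] F [-1.6  0.   0.2] grip 35.0 0.0394
```

jog_arm:
  steps:
    - [0,0,0,0,0,0.05,1]
    - [0,0,0,0,0,0,0.4]
    - [0,0,0,0,0,0,0.4]
    - [0,0,0,0,0,0,0.4]
    - [0,0,0,0,0,0,0.4]

```text
time: 26.17
eef_pos: [0.4464, 0.2742, 0.0527]
tool_rot: [3.142, -0.42, -0.007]
ft_force: [-0.2, -0.1, -0.5]
opening: 0.0564
gripper_force: 0.0
```

jog_arm:
  steps:
    - [0,0,0,0,0,-1.5,0.4]
    - [0,0,0,0,0,-3.5,0.4]
    - [0,0,0,0,0,-4,0.4]
    - [0,0,0,0,0,-4,0.4]
    - [0,0,0,0,0,-3,0.4]

```text
time: 26.58
eef_pos: [0.3805, 0.2749, 0.2016]
tool_rot: [-3.14, -0.421, -0.007]
ft_force: [0.6, 0.3, -0.1]
opening: 0.0565
gripper_force: 0.0
```

jog_arm:
  steps:
    - [0,-6,0,0,2,-1,0.4]
    - [0,-6,0,0,3,-1,0.4]
    - [0,-6,0,0,3.5,0,0.4]
    - [0,-6,0,0,3.8,0,0.4]
    - [0,0,0,0,0,0,0.4]

```text
time: 27.0
eef_pos: [0.3787, 0.1446, 0.2177]
tool_rot: [3.137, -0.006, -0.02]
ft_force: [0.8, 1.0, 0.3]
opening: 0.0562
gripper_force: 0.0
```

```bash
python3 -c "
from h import *
go([.42,-.33,.2],[np.pi,0,0]); shot('wrist','w9')"
```

```text
shift cm [ 5.06 47.36  2.03] turn [ 0.3 -0.3 -1.1] | now [0.3787 0.1446 0.2177] [179.7  -0.3  -1.1] t 27.0 q6 1.79
```

View pics/w9.png

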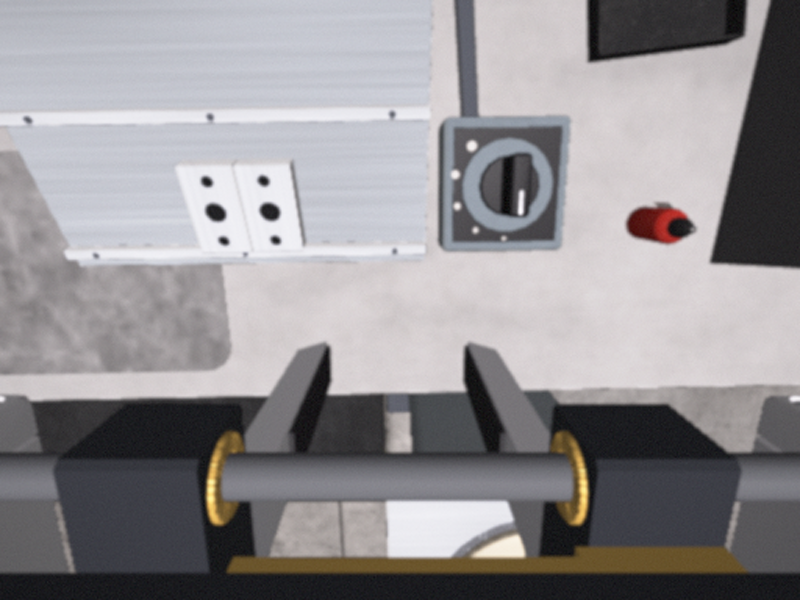

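```bash
python3 -c "
from h import *
np.set_printoptions(precision=4,suppress=True)
w=np.load('pics/w9.npy',allow_pickle=True).item()
p=np.load('board.npy'); n=R.from_euler('xyz',[0,-np.radians(24),p[3]])
for u,v,z in [(216,212,.015),(207,181.5,.015),(224,240.5,.015),(269,211,.015),(264,181,.015),(276,240,.015),(177,165,.015),(233,163,.015),(236,163,.015),(291,161,.015),(303,247,.015),(204,250,.015),(245.5,250,.015)]:
    e,d=ray(w,*view(u,v)); e=n.inv().apply(e-p[:3]); d=n.inv().apply(d); print(u,v,e+d*(z-e[2])/d[2])
"
```

```text
216 212 [0.0555 0.0121 0.015 ]
207 181.5 [0.0792 0.0123 0.015 ]
224 240.5 [0.0313 0.0121 0.015 ]
269 211 [ 0.0557 -0.0272  0.015 ]
264 181 [ 0.079 -0.028  0.015]
276 240 [ 0.0311 -0.028   0.015 ]
177 165 [0.0914 0.0297 0.015 ]
233 163 [ 0.0922 -0.0092  0.015 ]
236 163 [ 0.0922 -0.0112  0.015 ]
291 161 [ 0.0931 -0.0493  0.015 ]
303 247 [ 0.0245 -0.048   0.015 ]
204 250 [0.023  0.0299 0.015 ]
245.5 250 [ 0.0225 -0.0026  0.015 ]
```

jog_arm:
  steps:
    - [0,0,0,0.4,3.9,0,0.4]
    - [0,0,0,0.4,3.9,0,0.4]
    - [0,0,0,0.4,3.9,0,0.4]
    - [0,0,0,0.4,3.9,0,0.4]
    - [0,0,0,0.4,3.9,0,0.4]

```text
time: 27.47
eef_pos: [0.3914, -0.0433, 0.2171]
tool_rot: [3.141, -0.005, -0.005]
ft_force: [0.1, 0.3, -0.1]
opening: 0.0567
gripper_force: 0.0
```

jog_arm:
  steps:
    - [0,0,0,0.4,3.9,0,0.4]
    - [0,0,0,0.4,3.9,0,0.4]
    - [0,0,0,0.4,3.9,0,0.4]
    - [0,0,0,0.4,3.9,0,0.4]
    - [0,0,0,0.4,3.9,0,0.4]

```text
time: 27.88
eef_pos: [0.4106, -0.2386, 0.2173]
tool_rot: [3.141, -0.005, -0.006]
ft_force: [1.8, 0.9, -0.4]
opening: 0.0561
gripper_force: 0.0
```

jog_arm:
  steps:
    - [0,0,0,0.4,3.9,0,0.4]
    - [0,0,0,0.4,3.9,0,0.4]
    - [0,0,0,0.4,3.5,0,0.4]
    - [0,0,-7,0,0,0.6,0.4]
    - [0,0,-7,0,0,0.6,0.4]

```text
time: 28.3
eef_pos: [0.4227, -0.3522, 0.2047]
tool_rot: [3.139, -0.004, 0.242]
ft_force: [-0.4, 0.2, -0.2]
opening: 0.0565
gripper_force: 0.0
```

jog_arm:
  steps:
    - [0,0,-7,0,0,0.6,0.4]
    - [0,0,-7,0,0,0.6,0.4]
    - [0,0,-7,0,0,0.6,0.4]
    - [0,0,-7,0,0,0.6,0.4]
    - [0,0,-7,0,0,0.6,0.4]

```text
time: 28.72
eef_pos: [0.4226, -0.3496, 0.175]
tool_rot: [3.138, -0.002, 0.856]
ft_force: [0.1, -0.2, 0.5]
opening: 0.0564
gripper_force: 0.0
```

jog_arm:
  steps:
    - [0,0,-7,0,0,0.6,0.4]
    - [0,0,-7,0,0,0.6,0.4]
    - [0,0,0,0,0,0,0.4]
    - [0,0,0,0,0,0,0.4]

```text
time: 29.05
eef_pos: [0.4224, -0.3498, 0.1633]
tool_rot: [3.138, -0.002, 1.091]
ft_force: [0.1, -0.5, -0.0]
opening: 0.0568
gripper_force: 0.0
```

```bash
python3 -c "
from h import *
go([.4288,-.3512,.006],[np.pi,0,np.radians(62.2)]); find()"
```

```text
shift cm [ 0.15  0.58 15.73] turn [ 0.2 -0.1  0.3] | now [ 0.4224 -0.3498  0.1633] [ 1.798e+02 -1.000e-01  6.250e+01] t 29.05 q6 -0.34
plate 0.4293 -0.3516 yaw 61.9 size 70 39
```

jog_arm:
  steps:
    - [0.2,0,0.4,0.15,0.6,3,0.4]
    - [0,0,0,0,0,4,0.4]
    - [0,0,0,0,0,4,0.4]
    - [0,0,0,0,0,3,0.4]
    - [0,0,0,0,0,0,0.4]

```text
time: 29.52
eef_pos: [0.4251, -0.3488, 0.0187]
tool_rot: [-3.132, -0.005, 1.084]
ft_force: [-0.5, 0.3, -0.8]
opening: 0.0563
gripper_force: 0.0
```

jog_arm:
  steps:
    - [0,0,0,0,0,0,0.4]

```text
time: 29.6
eef_pos: [0.4279, -0.3518, 0.0231]
tool_rot: [-3.14, -0.002, 1.084]
ft_force: [0.3, -0.4, 0.6]
opening: 0.0565
gripper_force: 0.0
```

```bash
python3 -c "
from h import *
go([.4291,-.3515,.007],[np.pi,0,np.radians(62)])"
```

```text
shift cm [0.08 0.1  1.61] turn [-0.1 -0.1  0.1] | now [ 0.4279 -0.3518  0.0231] [-1.799e+02 -1.000e-01  6.210e+01] t 29.6 q6 -0.33
```

jog_arm:
  steps:
    - [0,0,0,0.1,0.1,1,0.4]
    - [0,0,0,0,0,0.6,0.4]
    - [0,0,0,0,0,0,0.4]
    - [0,0,0,0,0,0,1]
    - [0,0,0,0,0,0,1]

```text
time: 30.02
eef_pos: [0.43, -0.3527, 0.0087]
tool_rot: [3.139, -0.001, 1.085]
ft_force: [-0.1, -1.1, 0.7]
opening: 0.0464
gripper_force: 0.0
```

jog_arm:
  steps:
    - [0,0,0,0,0,0,1]
    - [0,0,0,0,0,0,1]
    - [0,0,0,0,0,0,1]
    - [0,0,0,0,0,0,1]

```text
time: 30.35
eef_pos: [0.4296, -0.3524, 0.0085]
tool_rot: [3.14, -0.001, 1.085]
ft_force: [-1.3, 1.0, 5.8]
opening: 0.0396
gripper_force: 35.0
```

jog_arm:
  steps:
    - [0,0,0,0,0,-1,1]
    - [0,0,0,0,0,-3,1]
    - [0,0,0,0,0,-3.5,1]
    - [0,0,0,0,0,-3.5,1]
    - [0,0,0,0,0,-3.5,1]

```text
time: 30.77
eef_pos: [0.429, -0.3519, 0.1544]
tool_rot: [3.141, -0.002, 1.085]
ft_force: [0.3, -0.9, -1.1]
opening: 0.0397
gripper_force: 35.0
```

```bash
python3 -c "
from h import *
p=np.load('board.npy'); r=R.from_euler('xyz',[0,-np.radians(24),p[3]]); print(p[:3]+r.apply([.164,-.02,.15]))
bgo(.164,-.02,.15)"
```

```text
[0.48094237 0.24336908 0.22583456]
shift cm [ 55.09 -23.19  -7.07] turn [-13.1  21.4  61.6] | now [ 0.429  -0.3519  0.1544] [ 1.80e+02 -1.00e-01  6.22e+01] t 30.77 q6 -0.33
board-local TCP [ 0.0913 -0.6157  0.1042] F [ 0.3 -0.9 -1.1] grip 35.0 0.0397
```

jog_arm:
  steps:
    - [0,0,7,0,0,-2,1]
    - [0,0,7,0,0,-2,1]
    - [0,0,7,0,0,-2,1]
    - [0,0,7,0,0,-2,1]
    - [0,0,7,0,0,-1,1]

```text
time: 31.18
eef_pos: [0.4298, -0.353, 0.2457]
tool_rot: [3.138, -0.003, 0.468]
ft_force: [0.6, -0.5, -1.4]
opening: 0.0395
gripper_force: 35.0
```

jog_arm:
  steps:
    - [0,0,7,0,0,0,1]
    - [0,0,7,0,0,0,1]
    - [0,0,7,0,0,0,1]
    - [0,0,6.2,0,0,0,1]
    - [0,0,0,0.3,-3,0,1]

```text
time: 31.6
eef_pos: [0.4322, -0.3266, 0.2425]
tool_rot: [3.138, -0.002, -0.008]
ft_force: [0.5, 0.6, -1.7]
opening: 0.0393
gripper_force: 35.0
```

jog_arm:
  steps:
    - [0,0,0,0.35,-3.8,0,1]
    - [0,0,0,0.35,-3.8,0,1]
    - [0,0,0,0.35,-3.8,0,1]
    - [0,0,0,0.35,-3.8,0,1]
    - [0,0,0,0.35,-3.8,0,1]

```text
time: 32.02
eef_pos: [0.4493, -0.1306, 0.2432]
tool_rot: [-3.141, -0.002, -0.001]
ft_force: [1.2, 0.7, -1.6]
opening: 0.0397
gripper_force: 35.0
```

jog_arm:
  steps:
    - [0,0,0,0.35,-3.8,0,1]
    - [0,0,0,0.35,-3.8,0,1]
    - [0,0,0,0.35,-3.8,0,1]
    - [0,0,0,0.35,-3.8,0,1]
    - [0,0,0,0.35,-3.8,0,1]

```text
time: 32.43
eef_pos: [0.4668, 0.0595, 0.2435]
tool_rot: [-3.141, -0.002, -0.0]
ft_force: [0.4, -0.0, -0.7]
opening: 0.0397
gripper_force: 35.0
```

jog_arm:
  steps:
    - [0,0,0,0.35,-3.8,0,1]
    - [0,0,0,0.35,-3.8,0,1]
    - [0,0,0,0.35,-3.8,0,1]
    - [0,0,0,0.35,-3.8,0,1]
    - [0,0,0,0,-3,0,1]

```text
time: 32.85
eef_pos: [0.4813, 0.2426, 0.2434]
tool_rot: [-3.14, -0.002, 0.001]
ft_force: [0.2, 0.3, -2.1]
opening: 0.0396
gripper_force: 35.0
```

jog_arm:
  steps:
    - [0,6,0,0,0,0,1]
    - [0,6,0,0,0,0,1]
    - [0,6,0,0,0,0,1]
    - [0,6,0,0,0,0,1]
    - [0,0,0,0,0,0,1]

```text
time: 33.27
eef_pos: [0.4738, 0.2379, 0.2395]
tool_rot: [3.139, -0.413, 0.003]
ft_force: [-2.0, 0.0, -2.8]
opening: 0.0395
gripper_force: 35.0
```

```bash
python3 -c "
from h import *
bgo(.164,-.02,.04)"
```

```text
shift cm [ 0.16 -0.53 12.54] turn [-0.1  0.3  0.5] | now [0.4738 0.2379 0.2395] [179.8 -23.7   0.2] t 33.27 q6 2.14
board-local TCP [ 0.1631 -0.0255  0.1654] F [-2.   0.  -2.8] grip 35.0 0.0395
```

jog_arm:
  steps:
    - [0,0.3,0.5,0,-0.3,3,1]
    - [0,0,0,0,0,3.5,1]
    - [0,0,0,0,0,3.5,1]
    - [0,0,0,0,0,2,1]
    - [0,0,0,0,0,0,1]

```text
time: 33.68
eef_pos: [0.5304, 0.2411, 0.1294]
tool_rot: [-3.141, -0.417, -0.011]
ft_force: [-0.3, -1.0, -0.2]
opening: 0.0396
gripper_force: 35.0
```

jog_arm:
  steps:
    - [0,0,0,0,0,0,1]

```text
time: 33.77
eef_pos: [0.5315, 0.2422, 0.1332]
tool_rot: [-3.138, -0.423, -0.011]
ft_force: [0.7, 0.2, -0.9]
opening: 0.0393
gripper_force: 35.0
```

```bash
python3 -c "
from h import *
bgo(.164,-.02,.013)"
```

```text
shift cm [-0.87 -0.07  3.18] turn [-0.1 -0.2 -0.2] | now [0.5315 0.2422 0.1332] [-179.8  -24.2   -0.6] t 33.77 q6 2.19
board-local TCP [ 0.1726 -0.0208  0.0448] F [ 0.7  0.2 -0.9] grip 35.0 0.0393
```

jog_arm:
  steps:
    - [0,0,-0.2,-0.4,0,1,1]
    - [0,0,0,-0.4,0,1,1]
    - [0,0,0,0,0,0.8,1]
    - [0,0,0,0,0,0,1]
    - [0,0,0,0,0,0,1]

```text
time: 34.18
eef_pos: [0.5358, 0.243, 0.1063]
tool_rot: [-3.138, -0.427, -0.007]
ft_force: [-0.2, 0.3, -0.6]
opening: 0.0396
gripper_force: 35.0
```

```bash
python3 -c "
from h import *
bgo(.164,-.02,.008)"
```

```text
shift cm [-0.16  0.01  1.05] turn [-0.2 -0.5  0. ] | now [0.5358 0.243  0.1063] [-179.8  -24.5   -0.4] t 34.18 q6 2.22
board-local TCP [ 0.1655 -0.02    0.0185] F [-0.2  0.3 -0.6] grip 35.0 0.0396
```

jog_arm:
  steps:
    - [0,0,0,-0.1,0,0.5,1]
    - [0,0,0,0,0,0.4,1]
    - [0,0,0,0,0,0,1]

```text
time: 34.43
eef_pos: [0.5378, 0.2427, 0.0962]
tool_rot: [-3.139, -0.425, -0.006]
ft_force: [-0.1, -0.1, -0.4]
opening: 0.0395
gripper_force: 35.0
```

jog_arm:
  steps:
    - [0,0,0,0,0,0.15,1]
    - [0,0,0,0,0,0,1]

```text
time: 34.6
eef_pos: [0.5384, 0.2427, 0.095]
tool_rot: [-3.138, -0.425, -0.006]
ft_force: [-0.0, -0.3, -1.2]
opening: 0.0396
gripper_force: 35.0
```

```bash
python3 -c "
from h import *
bgo(.164,-.02,.008)"
```

```text
shift cm [ 0.07 -0.02 -0.09] turn [-0.2 -0.4  0. ] | now [0.5384 0.2427 0.095 ] [-179.8  -24.4   -0.4] t 34.6 q6 2.23
board-local TCP [ 0.1633 -0.0202  0.0071] F [-0.  -0.3 -1.2] grip 35.0 0.0396
```

jog_arm:
  steps:
    - [0,-0.3,0,0,0,0.12,1]
    - [0,0,0,0,0,0,1]

```text
time: 34.77
eef_pos: [0.5387, 0.2428, 0.0945]
tool_rot: [-3.138, -0.42, -0.007]
ft_force: [-2.1, -0.1, 3.0]
opening: 0.0396
gripper_force: 35.0
```

jog_arm:
  steps:
    - [0,0,0,0,0,0.1,1]
    - [0,0,0,0,0,0,1]

```text
time: 34.93
eef_pos: [0.5387, 0.2428, 0.0945]
tool_rot: [-3.138, -0.421, -0.007]
ft_force: [-9.0, -0.7, 11.1]
opening: 0.0394
gripper_force: 35.0
```

Contact made; release, retreat, untilt and go above the knob with a look back.

jog_arm:
  steps:
    - [0,0,0,0,0,-0.1,1]
    - [0,0,0,0,0,0,0.4]
    - [0,0,0,0,0,0,0.4]
    - [0,0,0,0,0,0,0.4]
    - [0,0,0,0,0,0,0.4]

```text
time: 35.35
eef_pos: [0.5392, 0.2428, 0.094]
tool_rot: [-3.138, -0.421, -0.006]
ft_force: [0.1, -0.6, 0.7]
opening: 0.0563
gripper_force: 0.0
```

jog_arm:
  steps:
    - [0,0,0,0,0,-1.5,0.4]
    - [0,0,0,0,0,-3.5,0.4]
    - [0,0,0,0,0,-4,0.4]
    - [0,0,0,0,0,-4,0.4]
    - [0,0,0,0,0,-3,0.4]

```text
time: 35.77
eef_pos: [0.4733, 0.2429, 0.2431]
tool_rot: [-3.137, -0.423, -0.007]
ft_force: [2.0, -0.6, -0.1]
opening: 0.0564
gripper_force: 0.0
```

jog_arm:
  steps:
    - [0,-6,0,-1.5,2,-1,0.4]
    - [0,-6,0,-1.5,3,0,0.4]
    - [0,-6,0,-1.5,3.5,0,0.4]
    - [0,-6,0,-1,2,0,0.4]
    - [0,0,0,0,0,0,0.4]

```text
time: 36.18
eef_pos: [0.4188, 0.1346, 0.2339]
tool_rot: [-3.141, 0.0, -0.01]
ft_force: [0.3, -0.5, -0.9]
opening: 0.0564
gripper_force: 0.0
```

```bash
python3 -c "
from h import *
go([.455,.058,.15],[np.pi,0,np.pi]); shot('wrist','w10')"
```

```text
shift cm [3.7  7.63 8.38] turn [0.000e+00 1.000e-01 1.794e+02] | now [0.4188 0.1346 0.2339] [-179.9    0.    -0.6] t 36.18 q6 1.73
```

View pics/w10.png

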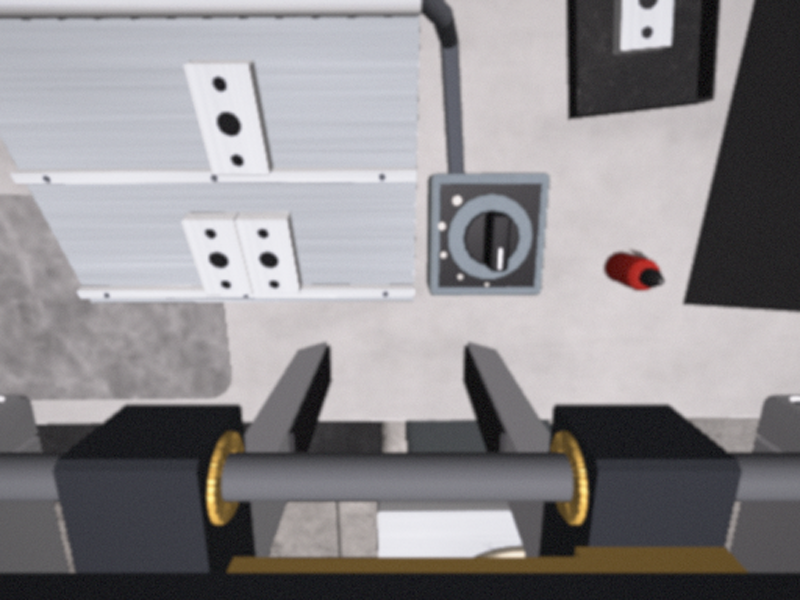

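jog_arm:
  steps:
    - [0,0,0,1.8,3.8,1,0.55]
    - [0,0,0,1.8,3.8,1,0.55]
    - [0,0,-7,0,0,2,0.55]
    - [0,0,-7,0,0,2,0.55]
    - [0,0,-7,0,0,1.5,0.55]

```text
time: 36.65
eef_pos: [0.4504, 0.0652, 0.158]
tool_rot: [-3.139, -0.003, 0.367]
ft_force: [0.3, -0.2, -0.2]
opening: 0.042
gripper_force: 0.0
```

jog_arm:
  steps:
    - [0,0,-7,0,0,0,0.55]
    - [0,0,-7,0,0,0,0.55]
    - [0,0,-7,0,0,0,0.55]
    - [0,0,-7,0,0,0,0.55]
    - [0,0,-7,0,0,0,0.55]

```text
time: 37.07
eef_pos: [0.4507, 0.0662, 0.1593]
tool_rot: [3.141, -0.004, 0.98]
ft_force: [-0.1, -0.8, -0.1]
opening: 0.0424
gripper_force: 0.0
```

jog_arm:
  steps:
    - [0,0,-7,0,0,0,0.55]
    - [0,0,-7,0,0,0,0.55]
    - [0,0,-7,0,0,0,0.55]
    - [0,0,-7,0,0,0,0.55]
    - [0,0,-7,0,0,0,0.55]

```text
time: 37.48
eef_pos: [0.4507, 0.0662, 0.1594]
tool_rot: [3.138, -0.003, 1.591]
ft_force: [1.2, -0.3, 0.2]
opening: 0.0423
gripper_force: 0.0
```

jog_arm:
  steps:
    - [0,0,-7,0,0,0,0.55]
    - [0,0,-7,0,0,0,0.55]
    - [0,0,-7,0,0,0,0.55]
    - [0,0,-7,0,0,0,0.55]
    - [0,0,-7,0,0,0,0.55]

```text
time: 37.9
eef_pos: [0.4507, 0.0662, 0.1594]
tool_rot: [3.137, -0.001, 2.202]
ft_force: [-0.4, -0.8, 0.8]
opening: 0.0422
gripper_force: 0.0
```

jog_arm:
  steps:
    - [0,0,-7,0,0,0,0.55]
    - [0,0,-7,0,0,0,0.55]
    - [0,0,-7,0,0,0,0.55]
    - [0,0,-7,0,0,0,0.55]
    - [0,0,-7,0,0,0,0.55]

```text
time: 38.32
eef_pos: [0.4507, 0.0662, 0.1594]
tool_rot: [3.137, 0.002, 2.812]
ft_force: [-0.5, 0.7, 0.3]
opening: 0.0426
gripper_force: 0.0
```

jog_arm:
  steps:
    - [0,0,-7,0,0,0,0.55]
    - [0,0,-7,0,0,0,0.55]
    - [0,0,-4,0,0,0,0.55]
    - [0,0,0,0,0,0,0.55]
    - [0,0,0,0,0,0,0.55]

```text
time: 38.73
eef_pos: [0.4507, 0.0658, 0.1595]
tool_rot: [3.138, 0.002, 3.118]
ft_force: [-0.6, -0.4, 0.7]
opening: 0.0426
gripper_force: 0.0
```

```bash
python3 -c "
from h import *
go([.455,.0585,.064],[np.pi,0,np.pi]); shot('wrist','w11',(150,60,360,384))"
```

```text
shift cm [-0.43 -0.75  9.54] turn [ 0.2  0.1 -1.3] | now [0.4507 0.0658 0.1595] [1.798e+02 1.000e-01 1.787e+02] t 38.73 q6 -1.56
```

View pics/w11.png

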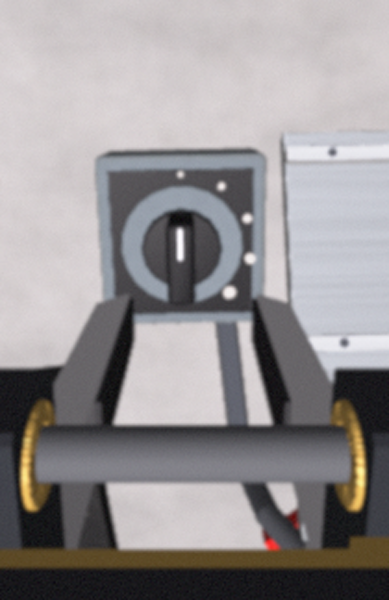

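```bash
python3 -c "
from h import *
p=plane(get_calibration('wrist'),247.4,197.5,.084);print(p);go([p[0],p[1],.064],[np.pi,0,np.radians(179.5)])"
```

```text
[0.44790046 0.05926766 0.084     ]
shift cm [ 0.28 -0.67  9.54] turn [ 0.2  0.1 -0.8] | now [0.4507 0.0656 0.1595] [1.798e+02 1.000e-01 1.787e+02] t 38.78 q6 -1.56
```

jog_arm:
  steps:
    - [0.2,0,-0.8,-0.1,-0.68,2,0.55]
    - [0,0,0,0,0,3,0.55]
    - [0,0,0,0,0,2.5,0.55]
    - [0,0,0,0,0,1.5,0.55]
    - [0,0,0,0,0,0,0.55]
  force: 20

```text
time: 39.2
eef_pos: [0.449, 0.0583, 0.0667]
tool_rot: [-3.141, -0.005, 3.132]
ft_force: [-0.0, -0.3, 0.0]
opening: 0.0422
gripper_force: 0.0
```

jog_arm:
  steps:
    - [0,0,0,0,0,0,0.55]
    - [0,0,0,0,0,0.4,0.55]
    - [0,0,0,0,0,0,0.55]

```text
time: 39.45
eef_pos: [0.4527, 0.0581, 0.0662]
tool_rot: [-3.141, 0.003, 3.133]
ft_force: [-1.0, -0.5, -0.0]
opening: 0.0418
gripper_force: 0.0
```

```bash
python3 -c "
from h import *
go([.4515,.0588,.064],[np.pi,0,np.pi]);print(read_state()['ft_force'])"
```

```text
shift cm [0.12 0.07 0.22] turn [-0.   0.2 -0.5] | now [0.4527 0.0581 0.0662] [-180.     0.2  179.5] t 39.45 q6 -1.59
[-1.03881768 -0.50821718 -0.01705682]
```

Close on the knob, then turn it clockwise (positive about tool z).

jog_arm:
  steps:
    - [0,0,0,0,0.05,0.1,0.55]
    - [0,0,0,0,0,0,1]
    - [0,0,0,0,0,0,1]
    - [0,0,0,0,0,0,1]
    - [0,0,0,0,0,0,1]

```text
time: 39.87
eef_pos: [0.452, 0.0584, 0.0648]
tool_rot: [-3.141, 0.002, 3.133]
ft_force: [-0.3, 0.7, -0.5]
opening: 0.0189
gripper_force: 0.0
```

jog_arm:
  steps:
    - [0,0,0,0,0,0,1]
    - [0,0,0,0,0,0,1]
    - [0,0,0,0,0,0,1]

```text
time: 40.12
eef_pos: [0.452, 0.0599, 0.0647]
tool_rot: [3.139, 0.002, 3.132]
ft_force: [-0.1, 5.2, 2.3]
opening: 0.0137
gripper_force: 20.0
```

jog_arm:
  steps:
    - [0,0,6,0,0,0,1]
    - [0,0,6,0,0,0,1]
    - [0,0,6,0,0,0,1]
    - [0,0,6,0,0,0,1]
    - [0,0,6,0,0,0,1]

```text
time: 40.53
eef_pos: [0.4519, 0.0596, 0.0647]
tool_rot: [3.139, 0.001, 2.603]
ft_force: [0.6, 3.2, 1.8]
opening: 0.0142
gripper_force: 20.0
```

```bash
python3 -c "
from h import *
s=read_state();print(s['ft_torque'],s['ft_force'],np.degrees(s['tool_rot']))"
```

```text
[ 0.74916518 -0.04314958  0.04105379] [0.59310264 3.1552571  1.83724242] [1.79874843e+02 3.30381381e-02 1.49167932e+02]
```

jog_arm:
  steps:
    - [0,0,6,0,0,0,1]
    - [0,0,6,0,0,0,1]
    - [0,0,6,0,0,0,1]
    - [0,0,6,0,0,0,1]
    - [0,0,6,0,0,0,1]

```text
time: 40.95
eef_pos: [0.4517, 0.0594, 0.0647]
tool_rot: [3.14, -0.0, 2.08]
ft_force: [-1.0, 3.8, 1.7]
opening: 0.0141
gripper_force: 20.0
```

jog_arm:
  steps:
    - [0,0,6,0,0,0,1]
    - [0,0,6,0,0,0,1]
    - [0,0,6,0,0,0,1]
    - [0,0,6,0,0,0,1]
    - [0,0,6,0,0,0,1]

```text
time: 41.37
eef_pos: [0.4514, 0.0592, 0.0647]
tool_rot: [3.141, -0.001, 1.557]
ft_force: [-1.3, 3.2, 2.7]
opening: 0.0135
gripper_force: 20.0
```

jog_arm:
  steps:
    - [0,0,6,0,0,0,1]
    - [0,0,6,0,0,0,1]
    - [0,0,6,0,0,0,1]
    - [0,0,6,0,0,0,1]
    - [0,0,6,0,0,0,1]

```text
time: 41.78
eef_pos: [0.451, 0.0594, 0.0647]
tool_rot: [-3.141, -0.001, 1.033]
ft_force: [-1.6, 2.9, 4.1]
opening: 0.0141
gripper_force: 20.0
```

jog_arm:
  steps:
    - [0,0,6,0,0,0,1]
    - [0,0,5,0,0,0,1]
    - [0,0,4,0,0,0,1]
    - [0,0,3,0,0,0,1]
    - [0,0,0,0,0,0,1]

```text
time: 42.2
eef_pos: [0.4509, 0.0595, 0.0647]
tool_rot: [-3.14, -0.001, 0.724]
ft_force: [-2.8, 4.7, 4.0]
opening: 0.014
gripper_force: 20.1
```

```bash
python3 -c "
from h import *
s=read_state();print(s['ft_torque'],s['ft_force'],np.degrees(s['tool_rot']),s['opening'],s['gripper_force'])"
```

```text
[0.92324893 0.45437995 0.29643781] [-2.81841742  4.70989181  4.0188043 ] [-1.79933851e+02 -3.57862074e-02  4.14616523e+01] 0.013971735130285436 20.054284036159515
```

jog_arm:
  steps:
    - [0,0,3,0,0,0,1]
    - [0,0,2,0,0,0,1]
    - [0,0,0,0,0,0,1]

```text
time: 42.45
eef_pos: [0.4505, 0.0591, 0.0647]
tool_rot: [-3.141, 0.001, 0.639]
ft_force: [-3.0, 4.4, 6.2]
opening: 0.015
gripper_force: 20.8
```

```bash
python3 -c "
from h import *
s=read_state();print(s['ft_torque'],s['ft_force'],np.degrees(s['tool_rot']),s['opening'],s['gripper_force'])"
```

```text
[0.74660611 0.54288436 0.42855935] [-2.95850993  4.41251888  6.17337646] [-1.79947621e+02  3.23014562e-02  3.65862399e+01] 0.014957475400822 20.846871491521597
```

jog_arm:
  steps:
    - [0,0,0,0,0,0,0.6]
    - [0,0,0,0,0,0,0.6]
    - [0,0,0,0,0,0,0.6]
    - [0,0,0,0,0,0,0.6]
    - [0,0,0,0,0,-1,0.6]

```text
time: 42.87
eef_pos: [0.4506, 0.0581, 0.0732]
tool_rot: [-3.141, 0.002, 0.637]
ft_force: [0.1, -0.3, 0.8]
opening: 0.0376
gripper_force: 0.0
```

jog_arm:
  steps:
    - [0,0,0,0,0,-3,0.6]
    - [0,0,0,0,0,-4,0.6]
    - [0,0,0,0,0,-4,0.6]
    - [0,0,0,0,0,-4,0.6]
    - [0,0,0,0,0,-4,0.6]

```text
time: 43.28
eef_pos: [0.4513, 0.0583, 0.2664]
tool_rot: [3.14, -0.001, 0.637]
ft_force: [1.1, -0.2, -0.3]
opening: 0.0377
gripper_force: 0.0
```

jog_arm:
  steps:
    - [0,0,7,-3,0,0,0.6]
    - [0,0,7,-3,0,0,0.6]
    - [0,0,7,-1,0,0,0.6]
    - [0,0,7,0,0,0,0.6]
    - [0,0,7,0,0,0,0.6]

```text
time: 43.7
eef_pos: [0.3915, 0.0215, 0.2648]
tool_rot: [3.14, -0.003, 0.019]
ft_force: [-0.3, 0.2, 0.2]
opening: 0.0376
gripper_force: 0.0
```

jog_arm:
  steps:
    - [0,0,0,0,0,0,0.6]
    - [0,0,0,0,0,0,0.6]

```text
time: 43.87
eef_pos: [0.3922, 0.0219, 0.2645]
tool_rot: [3.141, -0.002, 0.029]
ft_force: [-0.5, -0.9, 0.4]
opening: 0.0379
gripper_force: 0.0
```

```bash
python3 -c "
from h import *
shot('wrist','w12'); find()"
```

```text
(no output)
```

View pics/w12.png

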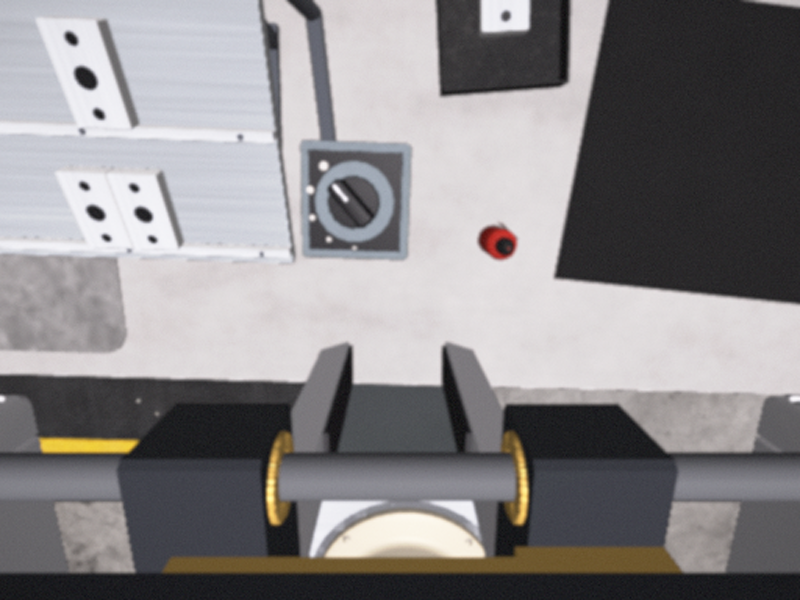

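```bash
python3 -c "
from plant import *
print(job_done())"
```

```text
the job is handed in; nothing more can be done
None
```

The job is done and handed in at about 44 s: I turned the knob off, moved the one dry plate into the tray, laid the three washed plates flat against the cleats, and turned the knob to full; one washed plate was found about 5 cm sideways of where I laid it, still flat against the lower cleat, and I viewed 15 pictures, one over the limit of 14.

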